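Load the jar shaker, shut its gate, set the stroke and lock it

ROBOT

A 6-joint arm with a two-finger parallel gripper is mounted at the origin on a cart in front of the work surface, level with it; the furniture and walls round the work are solid. World frame = base frame: x ahead of the robot, y to its left, z up, the work surface at z = 0. Lengths are in m, angles in rad, forces in N, time in s.
With the tool pointing down it reaches from about 0.375 to 0.825 m from the base axis. Payload 5.5 kg.
Tool frame: the origin (TCP) lies midway between the tips of the shut fingers; the grasp point (between the pads) lies 19 mm behind it; z points along the fingers, y is the direction in which the jaws open and shut (so a half turn about z gives the same grasp; the last joint's range is limited). The gripper opens to 85 mm and grips with 20 to 120 N. Pads are 22 mm wide; open, the fingers measure 114 mm over their backs; the gripper's body (76 mm by 85 mm) begins 54 mm behind the grasp point. The pads swing forward as they close: fully open they stand 13 mm farther back than shut.
Start: joints at [-1.142, 0.314, -0.047, 1.21, 0, 1.571], TCP at [0.249, -0.546, 0.231] pointing down, gripper open.
Joint ranges: [-2.67, 2.67], [-0.69, 1.73], [-1.03, 1.25], [-2.08, 2.16], [-1.42, 1.45], [-3.14, 3.14]. Speed limits (rad/s): [2.39, 2.39, 3.01, 3.14, 3.14, 3.14].

INTERFACE

Orientations are given as a rotation vector (axis times angle).
In Python, from plant import ctrl, viewer gives the robot as it stands.
- The arm moves only by the tool carry_out, never from a script. Its argument "increments" is a list of rows, each a list of 2 entries, a list of its own where there are three numbers: the shift along the tool's x, y, z in units of 30 mm (1.0 is 30 mm), then the turn, a rotation vector about the tool's x, y, z in units of 6 degrees (1.0 is 6 degrees). A call has 1 to 8 rows; each row is the pose to reach, as a shift and turn from the pose measured when the call began, along the tool's axes at that moment; what a row does not reach only later rows make up. A row lasts 1/8 s, in which the tool goes at most 62.5 mm and 10.7 degrees, less where a joint would pass 70% of its speed; a pose out of reach is approached as far as the arm can. A call with a gripper value outside its range is refused whole. "jaw" is the closure in counts, from 0 (fully open) to 255 (shut), set as the call begins (left out, the last holds). The fingers move at their own pace and stop on an object; "force" is the grip in N (left out, the last holds). Time passes only in rows, so rows that repeat a pose let the fingers close. It gives the time, the measured TCP pose, the force and the opening at its end, in the units of the state.
- ctrl.get_state(): the state, without advancing time (a new reading comes with each control period).
- viewer.capture(name): name is "scene" or "top" or "wrist"; returns the picture (420x560x3 uint8, red, green, blue); there is no depth.
- viewer.camera_info(name): a dict with "K" (3x3 intrinsics, pixels), "rvec" (rotation vector, rad) and "tvec" (3), from world to camera coordinates, as OpenCV has them. Camera axes: x right, y down, z forward; pixel columns grow to the right and rows downward; lengths in m; the calibration is good to about 2 mm. A picture is of the moment at which its call begins: read the wrist's pose just before it. camera_info takes no time and is no camera call; for the wrist camera it gives the pose at the moment of the call.
- ctrl.finish_job(): hands the job in, once; it reports no verdict.
The state is a dict: "clock": time; "qpos": joint angles; "dq": joint speeds; "tau": joint torques, N m; "eef_pos": TCP position; "orientation": TCP orientation; "ft_force": force on the tool from outside, world axes, zero at the start; "moment": the same for the moment, N m; "grip_width": opening from 0.0 (shut) to 1.0 (fully open).
Only numpy, scipy, OpenCV 4.12 (cv2) and the standard library are available. Lean on these libraries where they do the work, as an engineer would, in place of code of your own. Each camera call takes 0.05 s, during which the arm holds its last target.

TASK

Get the bench shaker ready to run: stand every loose tablet jar on the worktop (amber or white, three or four of them) upright in the shaker's trough, and swing the little steel gate with the red pin shut across the trough's open end until it rests in its catch. Turn the black stroke knob until its white pointer line points at the red mark on the dial, and only then turn the brass lock ring underneath it clockwise all the way until it is tight, leaving the knob on its mark. Leave the tool cup, the timer and the tape roll about where they are.

Things in the scene. Friction and masses are not known exactly. Their poses are not given: they have to be found in the camera images.
- shaker: bench shaker, fixed: white body 110 (x) by 370 (y) mm, yaw within 0.05 rad. Origin at its underside on the worktop, z up; x away from the robot, y to the left. On top an aluminium trough along y for the jars (see trough_centre); right of it a grey dial housing, y -76 to -184 mm, top 60 mm high (see dial_axis)
- trough_centre (a point): on the trough's floor, 45 mm above the worktop, at shaker x = 0, y = +36 mm. Trough inside: 56 mm wide (x), from shaker y = -68 mm (end wall) to +152 mm (open end). Walls 15 mm above the floor, 4 mm thick. Room for four jars in a row, e.g. at shaker y = -40, +11, +62, +113 mm
- gate (a joint): swing angle of the gate, rad: 0 = shut, resting in its catch (a stop ends the swing there); grows as it opens outward (its free end swings away from the trough, to the left); at most 2.0. The hinge is vertical; stays where it is left (friction 0.10 Nm)
- gate_hinge (a point): on the gate's vertical hinge axis, 66 mm above the worktop, at shaker x = +36, y = +165 mm. The gate is a steel bar 10 mm high whose top is 71 mm above the worktop, 8 mm thick, 82 mm long from the hinge, pointing along the shaker's -x when shut, +y when open by 1.57
- gate_pin (a point): middle of the gate's upright red pin, 58 mm from the hinge axis; the pin is 12 mm in diameter (15 mm at its head), from 71 mm to 106 mm above the worktop (this point: 90 mm). Pinch it from above and lead it round the hinge; it may turn between the fingers
- stroke_knob (a joint): angle of the stroke knob, rad, range -1.5 to 1.5, grows counter-clockwise seen from above; 0 = pointer along the shaker's -x, towards the robot. Stays where it is left (friction 0.05 Nm)
- knob_pointer (a point): on the white pointer line on top of the knob, 15 mm from the axis; its x axis points along the pointer, outward from the axis. The knob is round, black, 34 mm in diameter, from 84 to 107 mm above the worktop
- lock_ring (a joint): angle of the lock ring, rad: 0 = tight (a stop ends the turn there), grows as it is loosened, counter-clockwise seen from above; at most 2.4. Friction 0.10 Nm; it turns independently of the knob
- ring_mark (a point): black line on the upper face of the lock ring, 22 mm from the axis, points along the shaker's -x when tight. The ring is round, brass, knurled, 54 mm in diameter, on the knob's axis, from 61.5 to 79.5 mm above the worktop; it can be gripped from above with the fingers astride the knob, fingertips not lower than 62 mm
- dial_axis (a point): on the upright axis of knob and ring, on the dial face, 60 mm above the worktop, at shaker x = 0, y = -130 mm
- set_mark: flat red wedge on the white dial face, 33 to 47 mm from the axis, fixed in each run. Origin on the dial axis at the dial face; its x axis points from the axis along the mark: the setting for the knob's pointer
- amber_jar_1: amber screw-cap jar, 43 mm across, 72 mm tall (straight body up to about 45 mm, then a shoulder, cap 23 mm across), about 90 g, bottom-heavy, standing upright; origin at the centre of its underside, z up. One of up to four jars; absent in some starts
- amber_jar_2: amber screw-cap jar, 43 mm across, 72 mm tall (straight body up to about 45 mm, then a shoulder, cap 23 mm across), about 90 g, bottom-heavy, standing upright; origin at the centre of its underside, z up. One of up to four jars; absent in some starts
- white_jar_1: white screw-cap jar, 43 mm across, 72 mm tall (straight body up to about 45 mm, then a shoulder, cap 23 mm across), about 90 g, bottom-heavy, standing upright; origin at the centre of its underside, z up. One of up to four jars; absent in some starts
- white_jar_2: white screw-cap jar, 43 mm across, 72 mm tall (straight body up to about 45 mm, then a shoulder, cap 23 mm across), about 90 g, bottom-heavy, standing upright; origin at the centre of its underside, z up. One of up to four jars; absent in some starts
- tool_cup: bystander: steel cup full of spatulas, 81 mm wide, 165 mm tall with them, origin at the centre of its underside
- timer: bystander: flat white bench timer, 68x68x19 mm, origin at the centre of its underside
- tape_roll: bystander: roll of tan tape lying flat, 96 mm across, 25 mm high, origin at the centre of its underside
Mind the look-alikes: they are no part of the job. Leave any turquoise look-alike of the white_jar_2 alone.

How it is judged:
On the way, in this order (a step that is already met when the one before it is completed fails the run):
1. the knob's pointer is on the red mark (within 0.12 rad) while the lock ring is still loose (angle between the x axis of knob_pointer and the x axis of set_mark, either way round below 0.12 rad and value of joint lock_ring above 0.3 rad), for 0.3 s.
2. the lock ring is turned tight with the pointer on the red mark (angle between the x axis of knob_pointer and the x axis of set_mark, either way round below 0.12 rad and value of joint lock_ring below 0.08 rad), for 0.3 s.
At the end, for the whole second after the job is handed in: Every jar present stands upright (within 0.1 rad) on the trough's floor, at rest, between the end wall and the gate; the gate is within 0.1 rad of shut; the knob's pointer is within 0.12 rad of the red mark; the lock ring is within 0.08 rad of tight (all of step 2 and x of amber_jar_1 in the frame of shaker between -0.015 and 0.015 m and y of amber_jar_1 in the frame of shaker between -0.066 and 0.146 m and z of amber_jar_1 in the frame of shaker between 0.04 and 0.05 m and angle between each of amber_jar_1, amber_jar_2, white_jar_1, white_jar_2's own z axis and vertical below 0.1 rad and linear speed of each of amber_jar_1, amber_jar_2, white_jar_1, white_jar_2 below 0.03 m/s and x of amber_jar_2 in the frame of shaker between -0.015 and 0.015 m and y of amber_jar_2 in the frame of shaker between -0.066 and 0.146 m and z of amber_jar_2 in the frame of shaker between 0.04 and 0.05 m and x of white_jar_1 in the frame of shaker between -0.015 and 0.015 m and y of white_jar_1 in the frame of shaker between -0.066 and 0.146 m and z of white_jar_1 in the frame of shaker between 0.04 and 0.05 m and x of white_jar_2 in the frame of shaker between -0.015 and 0.015 m and y of white_jar_2 in the frame of shaker between -0.066 and 0.146 m and z of white_jar_2 in the frame of shaker between 0.04 and 0.05 m and value of joint gate below 0.1 rad); the robot touches nothing.
It fails at once if the tool cup is pushed more than 4 cm from its place or knocked over (distance of tool_cup from where it was at the start of the episode above 0.04 m or angle between tool_cup's own z axis and vertical above 0.5 rad).
It fails at once if the timer is pushed more than 4 cm from its place or knocked over (distance of timer from where it was at the start of the episode above 0.04 m or angle between timer's own z axis and vertical above 0.5 rad).
It fails at once if the tape roll is pushed more than 4 cm from its place or knocked over (distance of tape_roll from where it was at the start of the episode above 0.04 m or angle between tape_roll's own z axis and vertical above 0.5 rad).
Of amber_jar_1, amber_jar_2, white_jar_1, white_jar_2 only 3 to 4 are there at a start; the rules pass over those that are not, and their reading is None.
At some moment in a run one of amber_jar_1, amber_jar_2, white_jar_1, white_jar_2 may be knocked a few centimetres aside while the robot is not near it.
It also fails if it takes over 210 s, if anything falls off the work surface, if the arm or the gripper's body presses on something with over 40 N, if the wrist force passes 120 N, or if a joint passes its speed limit or range.

## Working session

There is one attempt and no reset: what is moved stays moved. The work goes in short steps, Python scripts to look and compute and a tool call to move; the robot and the scene stay as the last step left them, time stands still between calls to the robot, and variables do not carry over. Pictures are saved under pics/ and viewed, and the job is handed in when it is done.

Besides the shell and the picture viewer there is one more tool, called after ">>>" as name(argument=value, ...) on one line, values as JSON. carry_out: Moves the arm, as the interface text tells. Its arguments: {"type":"object","properties":{"increments":{"type":"array"},"jaw":{"type":"number"},"force":{"type":"number"}},"required":["increments"]}

```bash
ls; mkdir -p pics; python3 - <<'E'
from plant import ctrl, viewer
import cv2
print(ctrl.get_state())
for n in ["scene","top","wrist"]:
    im=viewer.capture(n); cv2.imwrite(f"pics/{n}0.png",im[:,:,::-1]); 
    c=viewer.camera_info(n);print(n,c)
E
```

```text
pics
{'clock': 0.0, 'qpos': array([-1.14204527e+00,  3.14223831e-01, -4.80842521e-02,  1.21019749e+00,
        2.15580804e-05,  1.57079913e+00]), 'dq': array([ 5.08326396e-04, -3.51953712e-04, -7.29571916e-05,  2.93466705e-04,
        1.13804546e-04,  2.36557941e-03]), 'tau': array([-1.37593121e-03, -5.39586604e+01,  3.39748585e+01,  1.90413999e-02,
       -6.94391429e-05, -8.10844938e-06]), 'eef_pos': array([ 0.24920604, -0.54515993,  0.23043361]), 'orientation': array([-3.06804435e+00, -6.67973305e-01,  5.37800891e-04]), 'ft_force': array([-0.35676953,  1.52365847, -0.00786822]), 'moment': array([-0.0567717 , -0.04280812,  0.0003769 ]), 'grip_width': 1.0037511534604964}
scene {'K': array([[535.5636515 ,   0.        , 281.66703277],
       [  0.        , 535.5636515 , 203.61293067],
       [  0.        ,   0.        ,   1.        ]]), 'rvec': array([ 0.6665604 , -2.51977647,  1.26120384]), 'tvec': array([0.41587973, 0.22753036, 1.82718979])}
top {'K': array([[384.83385315,   0.        , 277.72499777],
       [  0.        , 384.83385315, 213.10745301],
       [  0.        ,   0.        ,   1.        ]]), 'rvec': array([ 2.18350525, -2.14484464,  0.15996791]), 'tvec': array([-0.0378917 ,  0.50677125,  1.48329484])}
wrist {'K': array([[295.94264246,   0.        , 279.10774235],
       [  0.        , 295.94264246, 209.26288176],
       [  0.        ,   0.        ,   1.        ]]), 'rvec': array([-2.41290292,  1.54865164,  0.24739766]), 'tvec': array([-0.59898479, -0.04007996,  0.37995898])}
```

View pics/scene0.png

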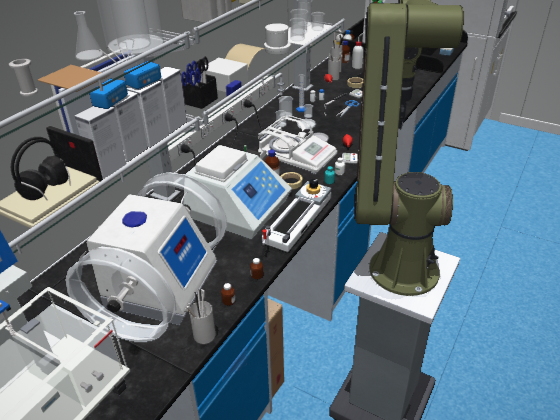

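View pics/top0.png

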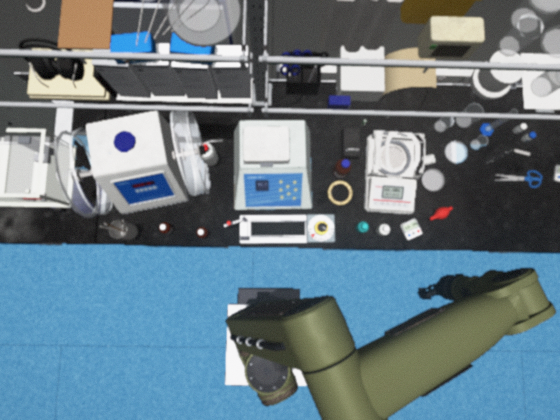

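View pics/wrist0.png

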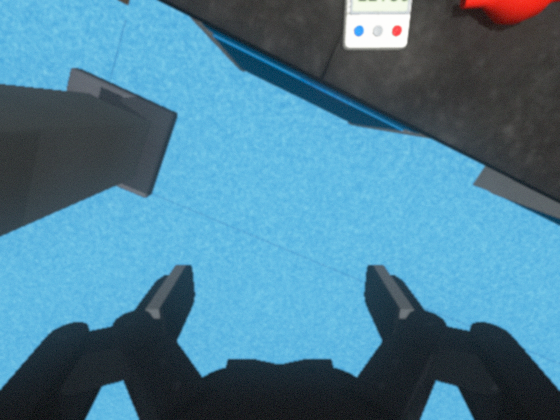

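```bash
cat > h.py <<'E'
import numpy as np, cv2
from scipy.spatial.transform import Rotation as R
from plant import ctrl, viewer
def cam(n):
    c=viewer.camera_info(n); return c["K"],R.from_rotvec(c["rvec"]).as_matrix(),np.array(c["tvec"])
def ray(C,uv,z):
    K,r,t=C; d=r.T@np.linalg.inv(K)@np.array([uv[0],uv[1],1.]); o=-r.T@t
    s=(z-o[2])/d[2]; return o+s*d
def proj(C,p):
    K,r,t=C; q=K@(r@np.array(p,float)+t); return q[:2]/q[2]
def crop(im,x0,x1,y0,y1,f,name):
    cv2.imwrite("pics/"+name,cv2.resize(im[y0:y1,x0:x1,::-1],None,fx=f,fy=f,interpolation=cv2.INTER_CUBIC))
def toolshift(target):
    """shift/turn (units) of tool to world TCP target"""
    s=ctrl.get_state(); r=R.from_rotvec(s["orientation"]).as_matrix()
    return r.T@(np.array(target)-s["eef_pos"])/0.03
E
python3 - <<'E'
from h import *
im=cv2.imread("pics/top0.png")[:,:,::-1]
crop(im,90,230,180,260,5,"t1.png"); crop(im,225,425,140,255,4,"t2.png")
im=cv2.imread("pics/scene0.png")[:,:,::-1]
crop(im,180,370,120,330,2.8,"s1.png")
C=cam("top")
for n,uv,z in [("a1",(165,227),.072),("a2",(202,232),.072),("w",(384,230),.072),("tq",(363,227),.072),("amb?",(342,168),.1),("red pin",(227,224),.1),("knob",(322,228),.107),("timer",(412,230),.02),("tape",(340,193),.02),("cup",(120,230),.1)]: print(n,ray(C,uv,z).round(3))
E
```

```text
a1 [0.441 0.399 0.072]
a2 [0.424 0.258 0.072]
w [ 0.445 -0.437  0.072]
tq [ 0.455 -0.356  0.072]
amb? [ 0.678 -0.271  0.1  ]
red pin [0.454 0.161 0.1  ]
knob [ 0.445 -0.194  0.107]
timer [ 0.452 -0.565  0.02 ]
tape [ 0.595 -0.278  0.02 ]
cup [0.424 0.557 0.1  ]
```

View pics/t1.png

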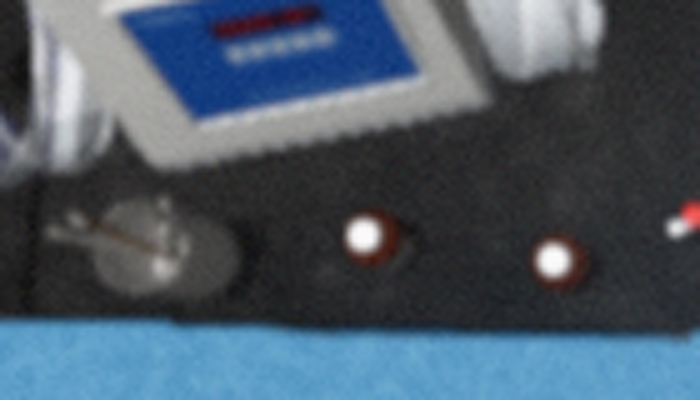

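View pics/t2.png

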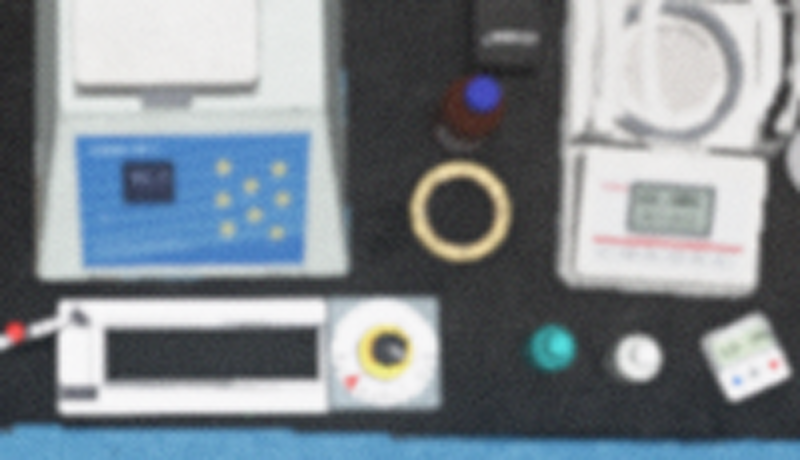

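View pics/s1.png

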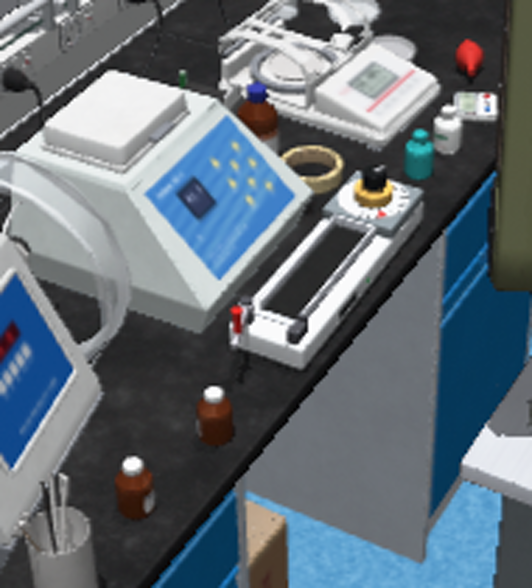

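```bash
cat >> h.py <<'E'
def plan(target,yaw=None):
    """units: shift, turn so TCP at target with tool down, tool x axis at world yaw"""
    s=ctrl.get_state(); r=R.from_rotvec(s["orientation"]).as_matrix()
    sh=r.T@(np.array(target)-s["eef_pos"])/0.03
    if yaw is None: yaw=np.arctan2(r[1,0],r[0,0])
    c,n=np.cos(yaw),np.sin(yaw); g=np.array([[c,n,0],[n,-c,0],[0,0,-1.]])
    tv=R.from_matrix(r.T@g).as_rotvec()/np.radians(6)
    print("pos",s["eef_pos"].round(4),"yaw",round(np.arctan2(r[1,0],r[0,0]),3),"q1,q6",s["qpos"][[0,5]].round(2),"t",round(s["clock"],2),"w",round(s["grip_width"],3),"| shift",sh.round(2),"turn",tv.round(2))
E
python3 - <<'E'
from h import *
s=ctrl.get_state(); r=R.from_rotvec(s["orientation"]).as_matrix()
K,rc,t=cam("wrist"); o=-rc.T@t
print("cam in tool",r.T@(o-s["eef_pos"]),"\ncam axes in tool",(r.T@rc.T).round(3))
plan([.43,-.30,.30],0.4); plan([.38,-.194,.32],1.2);plan([.38,-.194,.32],0)
E
```

```text
cam in tool [ 0.07985053 -0.0003215  -0.14224761] 
cam axes in tool [[ 0.001 -0.951 -0.31 ]
 [ 1.     0.001  0.   ]
 [ 0.    -0.31   0.951]]
pos [ 0.2493 -0.5453  0.2306] yaw 0.429 q1,q6 [-1.14  1.57] t 0.15 w 1.0 | shift [ 8.88 -4.93 -2.31] turn [-0.01 -0.    0.28]
pos [ 0.2493 -0.5453  0.2306] yaw 0.429 q1,q6 [-1.14  1.57] t 0.15 w 1.0 | shift [ 8.83 -8.84 -2.97] turn [-0.01 -0.   -7.36]
pos [ 0.2493 -0.5453  0.2306] yaw 0.429 q1,q6 [-1.14  1.57] t 0.15 w 1.0 | shift [ 8.83 -8.84 -2.97] turn [-0.01  0.    4.09]
```

```bash
python3 - <<'E'
from h import *
plan([.44,-.18,.30],1.2)
E
```

```text
pos [ 0.2493 -0.5453  0.2306] yaw 0.429 q1,q6 [-1.14  1.57] t 0.15 w 1.0 | shift [10.84 -8.43 -2.3 ] turn [-0.01 -0.   -7.36]
```

>>> carry_out(increments=[[[1.3, -1.0, -1.5], [0, 0, -0.9]], [[2.6, -2.0, -2.3], [0, 0, -1.8]], [[4.0, -3.1, -2.3], [0, 0, -2.8]], [[5.4, -4.2, -2.3], [0, 0, -3.7]], [[6.8, -5.3, -2.3], [0, 0, -4.6]], [[8.2, -6.4, -2.3], [0, 0, -5.5]], [[9.5, -7.4, -2.3], [0, 0, -6.4]], [[10.8, -8.4, -2.3], [0, 0, -7.4]]])

```text
clock: 1.15
eef_pos: [0.4396, -0.1799, 0.2999]
orientation: [-2.586, -1.782, -0.0]
ft_force: [1.2, -0.4, -0.7]
grip_width: 0.996
```

```bash
python3 - <<'E'
from h import *
plan([.44,-.18,.30],1.2)
im=viewer.capture("wrist"); C=cam("wrist"); np.save("C1.npy",np.hstack([C[0],C[1],C[2][:,None]]))
cv2.imwrite("pics/w1.png",im[:,:,::-1])
E
```

```text
pos [ 0.4396 -0.1799  0.2999] yaw 1.207 q1,q6 [-0.39  1.55] t 1.15 w 0.996 | shift [ 0.    0.01 -0.  ] turn [-0.01 -0.01  0.07]
```

View pics/w1.png

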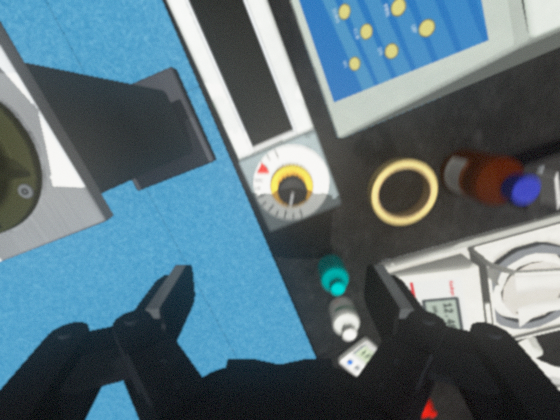

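```bash
python3 - <<'E'
from h import *
im=cv2.imread("pics/w1.png")[:,:,::-1]
crop(im,230,350,130,240,6,"w1c.png")
E
```

```text
(no output)
```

View pics/w1c.png

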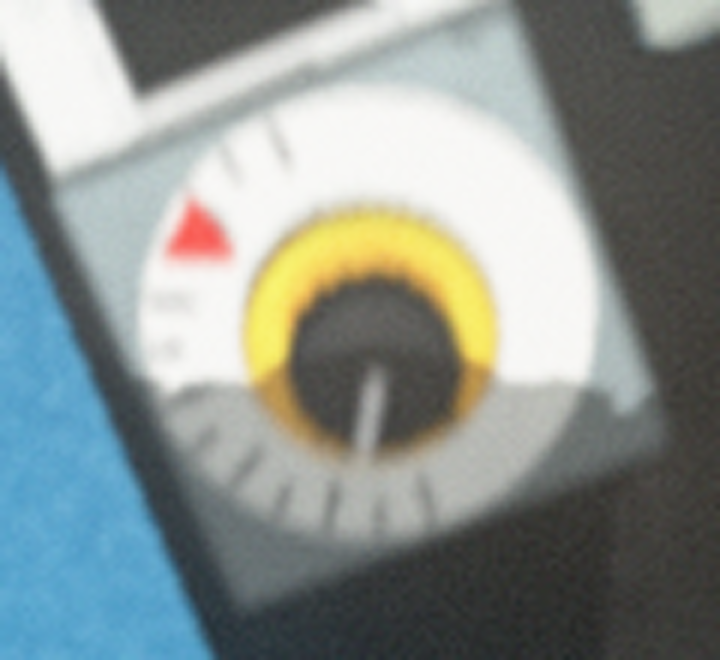

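```bash
python3 - <<'E'
from h import *
M=np.load("C1.npy"); C=(M[:,:3],M[:,3:6],M[:,6])
P=lambda x,y,z: ray(C,(230+(x)/6,130+(y)/6),z)
d=P(370,312,.06);k=P(376,362,.107);r=P(371,335,.0795);print("dial",d,"knob",k,"ring",r)
cs=[P(*q,.06) for q in [(52,183),(513,5),(665,440),(240,612)]]
for c in cs: print(c.round(4))
print("center housing",np.mean(cs,0))
for a,b in [(0,1),(1,2),(2,3),(3,0)]: 
    v=cs[b]-cs[a]; print(np.linalg.norm(v), np.arctan2(v[1],v[0]))
ang=lambda v:np.arctan2(v[1],v[0])
ax=(d+k)/2; ax=k
p1=P(378,370,.107);p2=P(366,455,.107); print("pointer",ang(p2-p1),ang(p2-k),np.linalg.norm(p2-k))
for w in [(188,195),(165,258),(235,258),(196,237)]:
    v=P(*w,.06)-d; print("wedge",ang(v),np.hypot(v[0],v[1]))
# housing from trough corners: trough inside at px
E
```

```text
dial [ 0.45539017 -0.18614936  0.06      ] knob [ 0.45490772 -0.18547226  0.107     ] ring [ 0.45466459 -0.18652394  0.0795    ]
[ 0.4008 -0.1357  0.06  ]
[ 0.5053 -0.135   0.06  ]
[ 0.5077 -0.2368  0.06  ]
[ 0.4033 -0.2425  0.06  ]
center housing [ 0.45426651 -0.18752457  0.06      ]
0.10444151516557701 0.006679847115950247
0.10181201892715247 -1.5473485775028983
0.10452007878016509 -3.0876399902239995
0.1067510928521929 1.5938261038264931
pointer -2.0486132173105576 -2.016808784088937 0.018985316683397275
wedge 2.209635686558958 0.047124647794004736
wedge 2.524560105807968 0.04634446324009162
wedge 2.400627245740858 0.0318710822097292
wedge 2.3740390945002674 0.04140819029872928
```

```bash
python3 - <<'E'
from h import *
plan([.455,-.186,.085],1.85)
E
```

```text
pos [ 0.4418 -0.1754  0.2998] yaw 1.215 q1,q6 [-0.38  1.55] t 1.2 w 0.998 | shift [-0.22  0.54  7.16] turn [ 0.01 -0.05 -6.07]
```

>>> carry_out(increments=[[[-0.2, 0.6, 0], [0, 0, 0]], [[-0.2, 0.6, 0], [0, 0, 0]], [[-0.2, 0.6, 0], [0, 0, 0]]])

```text
clock: 1.58
eef_pos: [0.4559, -0.1874, 0.2995]
orientation: [-2.577, -1.789, -0.005]
ft_force: [0.4, -0.4, 1.0]
grip_width: 1.005
```

```bash
cat >> h.py <<'E'
def shot(name):
    C=cam("wrist"); im=viewer.capture("wrist"); np.save(f"C_{name}.npy",np.hstack([C[0],C[1],C[2][:,None]]))
    cv2.imwrite(f"pics/{name}.png",im[:,:,::-1]); C2=cam("wrist"); print("drift",np.abs(C2[2]-C[2]).max()); return im
def ld(name):
    M=np.load(f"C_{name}.npy"); return (M[:,:3],M[:,3:6],M[:,6])
E
python3 - <<'E'
from h import *
im=shot("w2"); crop(im,230,350,120,230,6,"w2c.png"); plan([.455,-.186,.085],1.85)
E
```

```text
drift 5.2625007231910104e-05
pos [ 0.4559 -0.1875  0.2997] yaw 1.214 q1,q6 [-0.39  1.53] t 1.62 w 1.003 | shift [-0.   -0.03  7.16] turn [ 0.   -0.05 -6.08]
```

View pics/w2c.png

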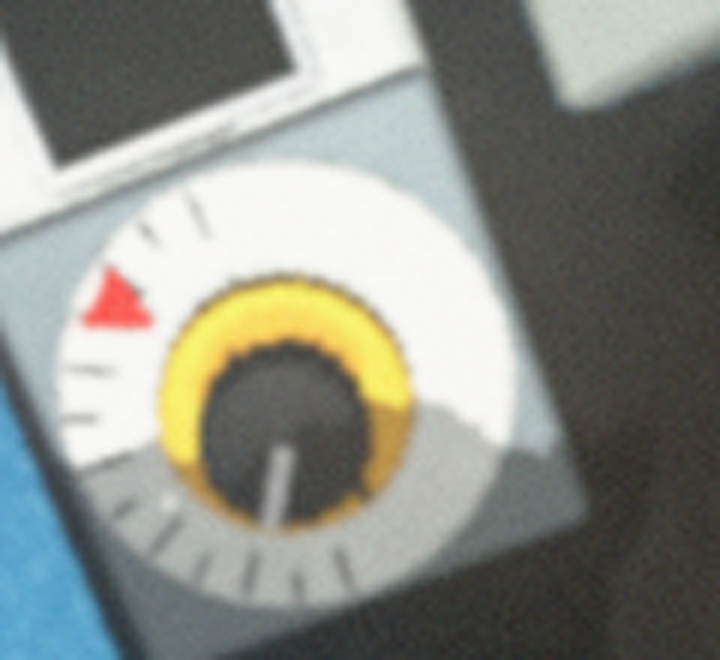

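View pics/w2.png

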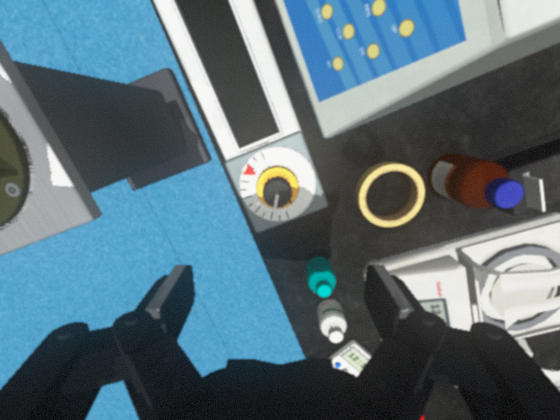

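```bash
python3 - <<'E'
from h import *
C=ld("w2")
P=lambda x,y,z: ray(C,(230+(x-.5)/6,120+(y-.5)/6),z)
d=P(285,384,.06);k=P(285,433,.107);r=P(285,403,.0795);print("dial",d,"knob",k,"ring",r)
ang=lambda v:np.arctan2(v[1],v[0])
p1=P(285,447,.107);p2=P(273,525,.107); print("pointer",ang(p2-p1),ang(p2-k),np.linalg.norm(p2-k))
for w in [(110,265),(83,325),(152,325)]:
    v=P(*w,.06)-d; print("wedge",ang(v),np.hypot(v[0],v[1]))
# ring mark
v=P(365,490,.0795)-r; print("ringmark",ang(v),np.hypot(v[0],v[1]))
c=[P(0,235,.06),P(420,70,.06),P(585,515,.06)]
print(c, ang(c[1]-c[0]), ang(c[2]-c[1]))
# trough inner long edges (z .06 top of wall)
for a,b in [((172,0),(237,147)),((250,20),(284,132))]:
    A=ray(C,a,.06);B=ray(C,b,.06);print(A,B,ang(A-B))
E
```

```text
dial [ 0.45075437 -0.1938956   0.06      ] knob [ 0.45142352 -0.19312453  0.107     ] ring [ 0.45102359 -0.19359814  0.0795    ]
pointer -2.0768071076058865 -2.0548923686641416 0.01891007604610148
wedge 2.1775905588682054 0.045876607171464176
wedge 2.4953508743031407 0.04587635689551102
wedge 2.3596040835366843 0.03176901957674091
ringmark -1.196939168992159 0.025451421683867714
[array([ 0.40492076, -0.14201943,  0.06      ]), array([ 0.50058277, -0.141067  ,  0.06      ]), array([ 0.50346891, -0.24563662,  0.06      ])] 0.009955841441286181 -1.5432031408428617
[0.4143318  0.04154525 0.06      ] [ 0.41942221 -0.13109929  0.06      ] 1.6002726748322365
[ 0.48794807 -0.00651128  0.06      ] [ 0.48175327 -0.13459576  0.06      ] 1.5224690165832142
```

```bash
python3 - <<'E'
from h import *
plan([.451,-.1935,.086],1.85)
E
```

```text
pos [ 0.4559 -0.1875  0.2997] yaw 1.214 q1,q6 [-0.39  1.53] t 1.62 w 1.003 | shift [-0.28 -0.07  7.12] turn [ 0.   -0.05 -6.08]
```

>>> carry_out(increments=[[[-0.28, -0.07, 1.0], [0, 0, -1.5]], [[-0.28, -0.07, 2.5], [0, 0, -3.0]], [[-0.28, -0.07, 4.0], [0, 0, -4.5]], [[-0.28, -0.07, 5.3], [0, -0.05, -6.1]], [[-0.28, -0.07, 6.3], [0, -0.05, -6.1]], [[-0.28, -0.07, 7.1], [0, -0.05, -6.1]], [[-0.28, -0.07, 7.1], [0, -0.05, -6.1]]], jaw=0)

```text
clock: 2.5
eef_pos: [0.4489, -0.193, 0.0852]
orientation: [-1.887, -2.507, 0.001]
ft_force: [0.2, 0.3, 0.5]
grip_width: 0.998
```

```bash
python3 - <<'E'
from h import *
plan([.451,-.1935,.086],1.85)
E
```

```text
pos [ 0.4489 -0.193   0.0852] yaw 1.851 q1,q6 [-0.41  0.88] t 2.5 w 0.998 | shift [-0.04  0.06 -0.03] turn [-0.03 -0.03  0.01]
```

Close on the knob.

>>> carry_out(increments=[[[-0.04, 0.06, -0.03], [0, 0, 0]], [[-0.04, 0.06, -0.03], [0, 0, 0]], [[-0.04, 0.06, -0.03], [0, 0, 0]], [[-0.04, 0.06, -0.03], [0, 0, 0]], [[-0.04, 0.06, -0.03], [0, 0, 0]], [[-0.04, 0.06, -0.03], [0, 0, 0]]], jaw=255, force=30)

```text
clock: 3.25
eef_pos: [0.4496, -0.1947, 0.087]
orientation: [-1.888, -2.506, 0.006]
ft_force: [-6.8, -2.3, 9.1]
grip_width: 0.382
```

```bash
python3 - <<'E'
from h import *
plan([.451,-.1935,.086],1.85); print(ctrl.get_state()["ft_force"])
E
```

```text
pos [ 0.4496 -0.1947  0.087 ] yaw 1.851 q1,q6 [-0.41  0.88] t 3.25 w 0.382 | shift [0.03 0.06 0.03] turn [-0.05 -0.01  0.01]
[-6.80313954 -2.31904758  9.05966893]
```

>>> carry_out(increments=[[[0, 0, 0], [0, 0, 1.2]], [[0, 0, 0], [0, 0, 2.4]], [[0, 0, 0], [0, 0, 3.6]], [[0, 0, 0], [0, 0, 4.8]], [[0, 0, 0], [0, 0, 6.0]], [[0, 0, 0], [0, 0, 7.2]], [[0, 0, 0], [0, 0, 8.4]], [[0, 0, 0], [0, 0, 9.0]]])

```text
clock: 4.25
eef_pos: [0.4501, -0.1949, 0.0872]
orientation: [-2.824, -1.374, 0.007]
ft_force: [1.6, -2.2, -4.9]
grip_width: 0.384
```

```bash
python3 - <<'E'
from h import *
plan([.4496,-.1945,.086],1.851-1.878); print(ctrl.get_state()["ft_force"])
im=shot("w3"); 
E
```

```text
pos [ 0.4501 -0.1949  0.0872] yaw 0.906 q1,q6 [-0.41  1.83] t 4.25 w 0.384 | shift [-0.   -0.02  0.04] turn [-0.01  0.04  8.91]
[ 1.5638929  -2.24199181 -4.87185803]
drift 0.0006506039648719042
```

View pics/w3.png

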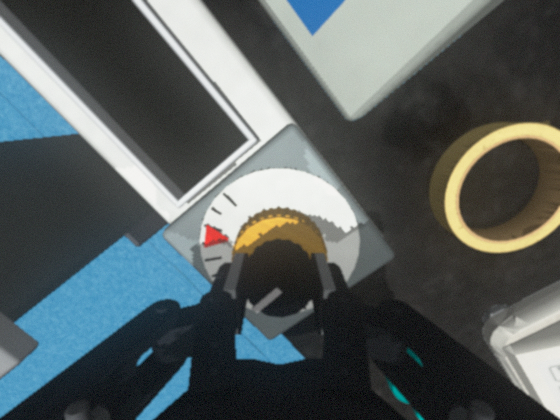

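>>> carry_out(increments=[[[0, 0, 0], [0, 0, 1.2]], [[0, 0, 0], [0, 0, 2.4]], [[0, 0, 0], [0, 0, 3.6]], [[0, 0, 0], [0, 0, 4.8]], [[0, 0, 0], [0, 0, 6.0]], [[0, 0, 0], [0, 0, 7.2]], [[0, 0, 0], [0, 0, 8.4]], [[0, 0, 0], [0, 0, 8.9]]])

```text
clock: 5.3
eef_pos: [0.4504, -0.1954, 0.0872]
orientation: [3.139, -0.045, -0.006]
ft_force: [1.1, -2.9, -6.6]
grip_width: 0.383
```

>>> carry_out(increments=[[[0, 0, 0], [0, 0, 0]], [[0, 0, 0], [0, 0, 0]]])

```text
clock: 5.55
eef_pos: [0.4504, -0.1955, 0.0872]
orientation: [3.139, -0.044, -0.006]
ft_force: [1.4, -1.4, -5.8]
grip_width: 0.388
```

```bash
python3 - <<'E'
from h import *
plan([.4496,-.1945,.086],1.851-1.878); print(ctrl.get_state()["ft_force"])
im=shot("w4"); crop(im,180,380,130,340,2.8,"w4c.png")
E
```

```text
pos [ 0.4504 -0.1955  0.0872] yaw -0.028 q1,q6 [-0.41  2.76] t 5.55 w 0.388 | shift [-0.03 -0.03  0.04] turn [ 0.02  0.04 -0.01]
[ 1.41827609 -1.38400454 -5.80089358]
drift 7.308913867956623e-05
```

View pics/w4c.png

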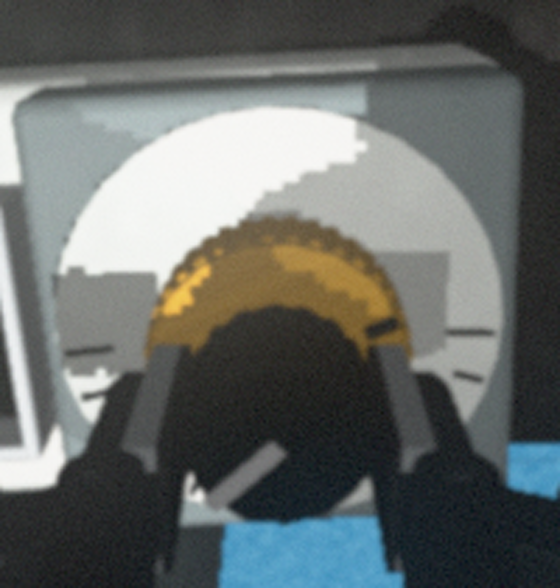

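>>> carry_out(increments=[[[0, 0, 0], [0, 0, 0]], [[0, 0, 0], [0, 0, 0]], [[0, 0, 0], [0, 0, 0]], [[0, 0, -1], [0, 0, 0]], [[0, 0, -2.5], [0, 0, -1]], [[0, 0, -4], [0, 0, -2.5]], [[0, 0, -5], [0, 0, -4.2]], [[0, 0, -5.2], [0, 0, -6]]], jaw=0)

```text
clock: 6.6
eef_pos: [0.4524, -0.1956, 0.246]
orientation: [2.995, 0.935, -0.002]
ft_force: [-0.1, 0.9, -0.5]
grip_width: 0.999
```

>>> carry_out(increments=[[[0, 0, 0], [0, 0, -1.7]], [[0, 0, 0], [0, 0, -3.4]], [[0, 0, 0], [0, 0, -5.1]], [[0, 0, 0], [0, 0, -6.5]], [[0, 0, 0], [0, 0, -6.5]], [[0, 0, 0], [0, 0, -6.5]]])

```text
clock: 7.35
eef_pos: [0.4524, -0.1956, 0.2461]
orientation: [2.513, 1.879, -0.004]
ft_force: [-0.1, 0.1, -0.1]
grip_width: 1.003
```

```bash
python3 - <<'E'
from h import *
plan([.4496,-.1945,.06],2.0)
im=shot("w5"); crop(im,210,350,130,270,5,"w5c.png")
C=ld("w5");print(proj(C,[.4500,-.1945,.06]),proj(C,[.4500,-.1945,.107]))
E
```

```text
pos [ 0.4524 -0.1956  0.2461] yaw 1.284 q1,q6 [-0.41  1.45] t 7.35 w 1.003 | shift [ 0.03 -0.11  6.2 ] turn [-0.    0.04 -6.84]
drift 0.0002174200377319524
[276.49081229 185.81777356] [276.13589659 197.15576181]
```

View pics/w5c.png

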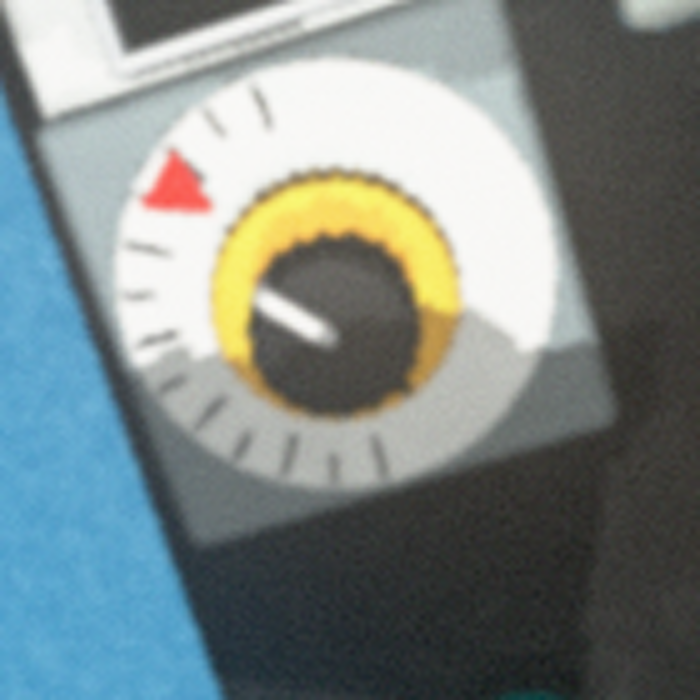

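```bash
python3 - <<'E'
from h import *
C=ld("w5")
P=lambda x,y,z: ray(C,(210+(x-.5)/5,130+(y-.5)/5),z)
ang=lambda v:np.arctan2(v[1],v[0])
d=P(335,272,.06);k=P(333,324,.107);r=P(336,293,.0795);print(d,k,r)
a=P(330,335,.107);b=P(258,295,.107);print("ptr",ang(b-a),ang(b-k),np.linalg.norm(b-k))
for w in [(175,150),(143,203),(212,211),(183,192)]:
    v=P(*w,.06)-d; print("wedge",ang(v),np.hypot(v[0],v[1]))
v=P(413,382,.0795)-r; print("ringmark",ang(v),np.hypot(v[0],v[1]))
E
```

```text
[ 0.45094976 -0.19293626  0.06      ] [ 0.45106004 -0.19219551  0.107     ] [ 0.45128191 -0.19299178  0.0795    ]
ptr 2.3308738155990723 2.473617453556306 0.01578255601576994
wedge 2.1911134692832093 0.0448661637610171
wedge 2.502042340401145 0.045739146208934586
wedge 2.3845449594520787 0.030891768211622025
wedge 2.360075862882869 0.03850812708646751
ringmark -1.1594025922373399 0.026159219416677624
```

```bash
cat >> h.py <<'E'
def rectify(im,C,center,z,half=.06,n=720):
    """orthophoto of plane z, world x up, y left"""
    K,r,t=C; s=2*half/n
    # pixel (u,v)-> world x=cx+half-v*s, y=cy+half-u*s
    A=np.array([[0,-s,center[0]+half],[-s,0,center[1]+half],[0,0,1.]])
    H=K@np.column_stack([r[:,0],r[:,1],r[:,2]*z+t])@A
    return cv2.warpPerspective(im,np.linalg.inv(H),(n,n),flags=cv2.INTER_CUBIC)
E
cat > dial.py <<'E'
import sys
from h import *
name=sys.argv[1]; ax=np.array([.4510,-.1935])
im=cv2.imread(f"pics/{name}.png")[:,:,::-1].copy(); C=ld(name)
out=[]
for z in (.06,.107):
    o=rectify(im,C,ax,z); out.append(o)
o=out[0].astype(int); s=.12/720
w=lambda c:np.array([ax[0]+.06-c[1]*s,ax[1]+.06-c[0]*s])
red=(o[...,0]>170)&(o[...,1]<120)&(o[...,2]<120); v,u=np.nonzero(red); p=w((u.mean(),v.mean())); print("red",p,len(u))
# dial white disc outline: fit on saturation/brightness by tick-free method: skip
o=out[1].astype(int); g=o.min(2); yy,xx=np.mgrid[:720,:720]; rr=np.hypot(xx-360,yy-360)*s
sat=o.max(2)-o.min(2)
m=(rr<.0155)&(g>110)&(sat<60); v,u=np.nonzero(m); pts=np.c_[u,v].astype(np.float32)
q=np.array([w(x) for x in pts]); c=q.mean(0); e=np.linalg.svd(q-c,full_matrices=False)[2][0]; print("line centroid",c,"dir",np.arctan2(e[1],e[0]),"or",np.arctan2(-e[1],-e[0]),len(q))
for axx in (ax,):
  print("red ang",np.arctan2(*(p-axx)[::-1]),"ptr ang via centroid",np.arctan2(*(c-axx)[::-1]))
cv2.imwrite(f"pics/{name}_o.png",np.hstack([cv2.resize(x,(400,400)) for x in out])[:,:,::-1])
E
python3 dial.py w5; python3 dial.py w2
```

```text
red [ 0.42241868 -0.16421743] 2853
line centroid [ 0.44453314 -0.18895917] dir 2.3106011750910573 or -0.8309914784987362 3515
red ang 2.344076122981841 ptr ang via centroid 2.52941245830874
red [ 0.4225143  -0.16419615] 2482
line centroid [ 0.44666611 -0.20083474] dir 1.054892706005992 or -2.086699947583801 2373
red ang 2.342037904381842 ptr ang via centroid -2.1044773880999985
```

View pics/w5_o.png

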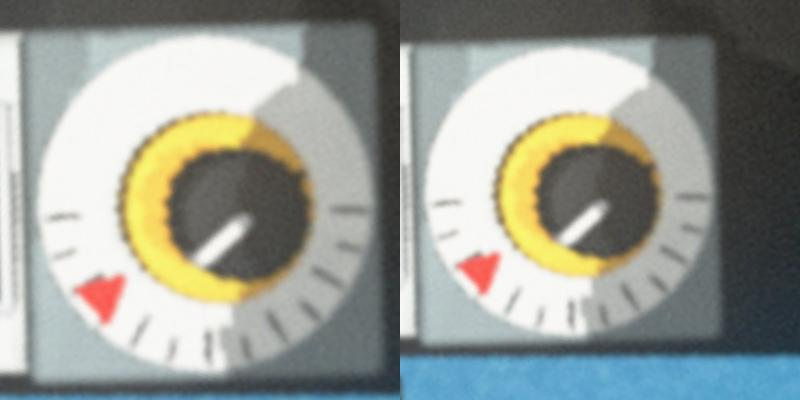

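```bash
python3 - <<'E'
from h import *
plan([.4499,-.1951,.059],2.2)
E
```

```text
pos [ 0.4524 -0.1956  0.246 ] yaw 1.284 q1,q6 [-0.41  1.45] t 7.4 w 1.0 | shift [ 0.02 -0.09  6.23] turn [-0.01  0.04 -8.74]
```

>>> carry_out(increments=[[[0.02, -0.09, 0.5], [0, 0, -1.6]], [[0.02, -0.09, 1.0], [0, 0, -3.2]], [[0.02, -0.09, 1.5], [0, 0, -4.8]], [[0.02, -0.09, 2.0], [0, 0, -6.4]], [[0.02, -0.09, 2.8], [0, 0, -8.0]], [[0.02, -0.09, 3.2], [0, 0.04, -8.7]], [[0.02, -0.09, 3.2], [0, 0.04, -8.7]], [[0.02, -0.09, 3.2], [0, 0.04, -8.7]]])

```text
clock: 8.4
eef_pos: [0.4503, -0.1948, 0.1506]
orientation: [1.434, 2.795, -0.001]
ft_force: [0.2, -0.5, -0.5]
grip_width: 0.997
```

```bash
python3 - <<'E'
from h import *
plan([.4499,-.1951,.059],2.2)
E
```

```text
pos [ 0.4503 -0.1948  0.1506] yaw 2.194 q1,q6 [-0.41  0.54] t 8.4 w 0.997 | shift [ 0.   -0.02  3.05] turn [-0.    0.   -0.06]
```

>>> carry_out(increments=[[[0, -0.02, 1], [0, 0, 0]], [[0, -0.02, 2], [0, 0, 0]], [[0, -0.02, 2.7], [0, 0, 0]], [[0, -0.02, 3.05], [0, 0, 0]], [[0, -0.02, 3.05], [0, 0, 0]]])

```text
clock: 9.02
eef_pos: [0.4498, -0.1952, 0.0592]
orientation: [1.435, 2.795, -0.001]
ft_force: [-0.8, -1.1, 0.8]
grip_width: 1.003
```

>>> carry_out(increments=[[[0, 0, 0], [0, 0, 0]], [[0, 0, 0], [0, 0, 0]], [[0, 0, 0], [0, 0, 0]], [[0, 0, 0], [0, 0, 0]], [[0, 0, 0], [0, 0, 0]]], jaw=255, force=40)

```text
clock: 9.65
eef_pos: [0.4502, -0.196, 0.0605]
orientation: [1.434, 2.793, -0.003]
ft_force: [-3.2, -1.5, 7.2]
grip_width: 0.615
```

```bash
python3 - <<'E'
from h import *
plan([.4499,-.1951,.059],2.2); s=ctrl.get_state();print(s["ft_force"],s["moment"])
im=shot("w6")
E
```

```text
pos [ 0.4502 -0.196   0.0605] yaw 2.193 q1,q6 [-0.41  0.54] t 9.65 w 0.615 | shift [0.03 0.01 0.05] turn [-0.01  0.02 -0.07]
[-3.18236142 -1.48587305  7.2183285 ] [-0.18314434  0.66984981  0.10761623]
drift 8.538732597929144e-07
```

View pics/w6.png

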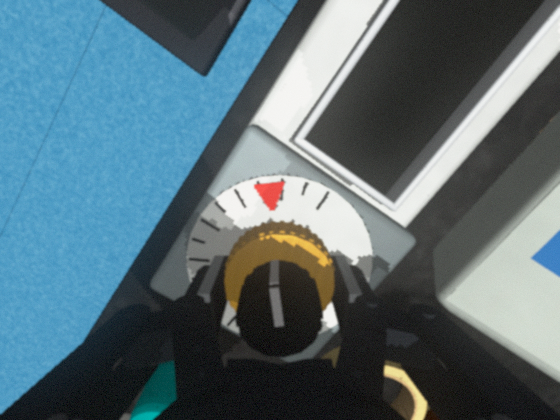

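>>> carry_out(increments=[[[0, 0, 0], [0, 0, 1.2]], [[0, 0, 0], [0, 0, 2.4]], [[0, 0, 0], [0, 0, 3.6]], [[0, 0, 0], [0, 0, 4.8]], [[0, 0, 0], [0, 0, 6.0]], [[0, 0, 0], [0, 0, 7.2]], [[0, 0, 0], [0, 0, 8.4]], [[0, 0, 0], [0, 0, 9.6]]])

```text
clock: 10.7
eef_pos: [0.4495, -0.196, 0.0606]
orientation: [2.606, 1.751, -0.003]
ft_force: [-1.9, -0.1, -1.0]
grip_width: 0.615
```

>>> carry_out(increments=[[[0, 0, 0], [0, 0, 1.2]], [[0, 0, 0], [0, 0, 2.4]], [[0, 0, 0], [0, 0, 3.6]], [[0, 0, 0], [0, 0, 4.8]], [[0, 0, 0], [0, 0, 6.0]], [[0, 0, 0], [0, 0, 7.2]], [[0, 0, 0], [0, 0, 7.8]], [[0, 0, 0], [0, 0, 7.8]]])

```text
clock: 11.7
eef_pos: [0.4491, -0.1957, 0.0606]
orientation: [3.087, 0.573, -0.002]
ft_force: [-0.8, 1.2, -2.6]
grip_width: 0.614
```

```bash
python3 - <<'E'
from h import *
plan([.4502,-.196,.0605],2.193-2.07); s=ctrl.get_state();print(s["ft_force"],s["moment"])
im=shot("w7")
E
```

```text
pos [ 0.4491 -0.1957  0.0606] yaw 0.367 q1,q6 [-0.41  2.37] t 11.7 w 0.614 | shift [0.03 0.02 0.  ] turn [0.02 0.01 2.33]
[-0.78126379  1.24876034 -2.56682461] [ 0.3660543   0.21098487 -0.06961275]
drift 0.00018461249162327054
```

View pics/w7.png

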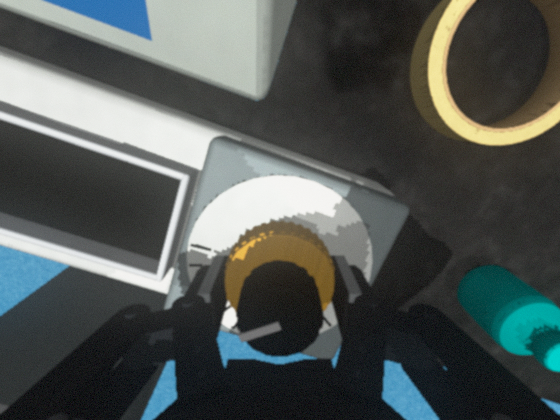

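Continue in small steps watching moment.

>>> carry_out(increments=[[[0, 0, 0], [0, 0, 0.5]], [[0, 0, 0], [0, 0, 1.0]], [[0, 0, 0], [0, 0, 1.5]], [[0, 0, 0], [0, 0, 2.0]], [[0, 0, 0], [0, 0, 2.0]]])

```text
clock: 12.38
eef_pos: [0.4492, -0.1956, 0.0607]
orientation: [3.13, 0.25, -0.001]
ft_force: [-0.3, 0.8, -2.6]
grip_width: 0.613
```

```bash
python3 - <<'E'
from h import *
plan([.4502,-.196,.0605],2.193-2.07); s=ctrl.get_state();print(s["ft_force"],s["moment"],s["tau"][5])
E
```

```text
pos [ 0.4492 -0.1956  0.0607] yaw 0.159 q1,q6 [-0.41  2.57] t 12.38 w 0.613 | shift [0.03 0.02 0.01] turn [0.01 0.01 0.35]
[-0.2570179   0.81558848 -2.61298519] [ 0.31198009  0.01073037 -0.10366254] 0.013864565407857299
```

>>> carry_out(increments=[[[0, 0, 0], [0, 0, 0.5]], [[0, 0, 0], [0, 0, 1.0]], [[0, 0, 0], [0, 0, 1.0]]])

```text
clock: 12.75
eef_pos: [0.451, -0.1954, 0.0609]
orientation: [3.139, 0.088, 0.004]
ft_force: [4.7, 2.2, -7.9]
grip_width: 0.614
```

```bash
python3 - <<'E'
from h import *
plan([.4502,-.196,.0605],2.193-2.07); s=ctrl.get_state();print(s["ft_force"],s["moment"],s["tau"][5])
E
```

```text
pos [ 0.451  -0.1954  0.0609] yaw 0.056 q1,q6 [-0.41  2.68] t 12.75 w 0.614 | shift [-0.03  0.02  0.01] turn [ 0.01 -0.02 -0.64]
[ 4.67337537  2.21997025 -7.87230041] [ 0.36041033 -1.09757648 -0.12486221] -0.0017048419977072626
```

>>> carry_out(increments=[[[0, 0, 0], [0, 0, 0.5]], [[0, 0, 0], [0, 0, 1.0]], [[0, 0, 0], [0, 0, 1.0]]])

```text
clock: 13.12
eef_pos: [0.4514, -0.1956, 0.0611]
orientation: [3.139, -0.073, 0.005]
ft_force: [1.5, 0.6, -4.2]
grip_width: 0.61
```

```bash
python3 - <<'E'
from h import *
plan([.4502,-.196,.0605],2.193-2.07); s=ctrl.get_state();print(s["ft_force"],s["moment"],s["tau"][5])
E
```

```text
pos [ 0.4514 -0.1956  0.0611] yaw -0.047 q1,q6 [-0.41  2.78] t 13.12 w 0.61 | shift [-0.04  0.02  0.02] turn [ 0.01 -0.03 -1.62]
[ 1.48375627  0.55276839 -4.19457271] [ 0.00297063 -0.26377974  0.32222227] 0.4396503232419491
```

>>> carry_out(increments=[[[0, 0, 0], [0, 0, 0]], [[0, 0, 0], [0, 0, 0]], [[0, 0, 0], [0, 0, 0]], [[0, 0, -1], [0, 0, 0]], [[0, 0, -2.5], [0, 0, -1]], [[0, 0, -4], [0, 0, -2.5]], [[0, 0, -5.5], [0, 0, -4.2]], [[0, 0, -6.2], [0, 0, -6]]], jaw=0)

```text
clock: 14.12
eef_pos: [0.4518, -0.1958, 0.25]
orientation: [3.003, 0.907, 0.009]
ft_force: [0.7, 0.5, -0.9]
grip_width: 1.0
```

>>> carry_out(increments=[[[0, 0, 0], [0, 0, -1.7]], [[0, 0, 0], [0, 0, -3.4]], [[0, 0, 0], [0, 0, -5.1]], [[0, 0, 0], [0, 0, -6.5]], [[0, 0, 0], [0, 0, -6.5]]])

```text
clock: 14.75
eef_pos: [0.4517, -0.1959, 0.2501]
orientation: [2.528, 1.855, 0.005]
ft_force: [1.0, -0.3, -0.6]
grip_width: 1.0
```

```bash
python3 - <<'E'
from h import *
im=shot("w8")
E
sed -i 's/ax=np.array.*/ax=np.array([.4498,-.1951])/' dial.py; python3 dial.py w8; python3 dial.py w5
```

```text
drift 0.0005746492674074261
red [ 0.42246032 -0.16431387] 2782
line centroid [ 0.44484121 -0.18924747] dir 2.3332133564026063 or -0.808379297187187 3559
red ang 2.2969710373083227 ptr ang via centroid 2.273714555780666
red [ 0.42241842 -0.16421661] 2850
line centroid [ 0.44460974 -0.18907501] dir 2.3238396436889346 or -0.8177530099008585 3461
red ang 2.296165187370095 ptr ang via centroid 2.2819032804741433
```

View pics/w8_o.png

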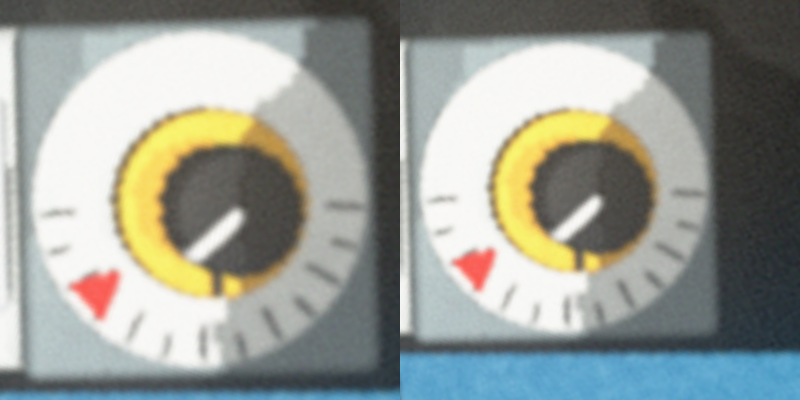

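View pics/w8.png

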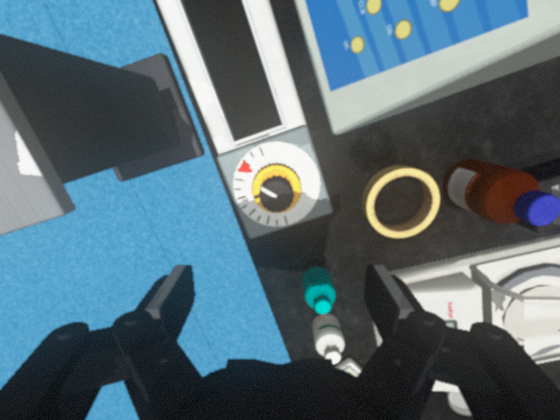

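```bash
python3 - <<'E'
from h import *
im=cv2.imread("pics/w8.png")[:,:,::-1].copy(); C=ld("w8")
o=rectify(im,C,(.4498,-.1951),.0795,half=.04,n=700)
cv2.imwrite("pics/w8r.png",o[:,:,::-1])
E
```

```text
(no output)
```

View pics/w8r.png

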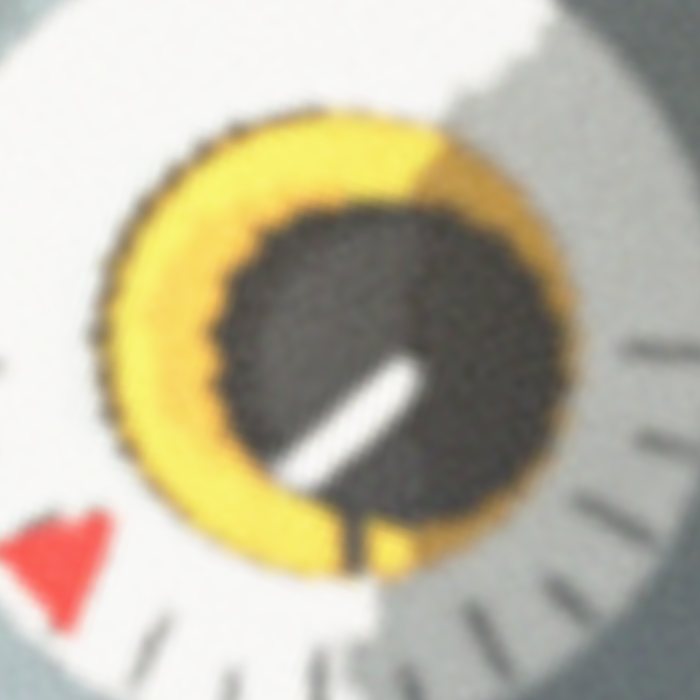

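```bash
cat > ring.py <<'E'
import sys
from h import *
name=sys.argv[1]
im=cv2.imread(f"pics/{name}.png")[:,:,::-1].copy(); C=ld(name)
ax=(.4498,-.1951); s=.08/700
o=rectify(im,C,ax,.0795,half=.04,n=700).astype(int)
yel=((o[...,0]-o[...,2])>60).astype(np.uint8)
red=(o[...,0]-o[...,1])>70; yel[red]=0
n,l,st,_=cv2.connectedComponentsWithStats(yel); i=1+np.argmax(st[1:,4])
cn=max(cv2.findContours((l==i).astype(np.uint8),cv2.RETR_EXTERNAL,cv2.CHAIN_APPROX_NONE)[0],key=len)
h=cv2.convexHull(cn)[:,0].astype(float)
pts=cn[:,0].astype(float)
# robust circle with r~27mm
from scipy.optimize import least_squares
f=lambda p:np.hypot(pts[:,0]-p[0],pts[:,1]-p[1])-p[2]
r=least_squares(f,[340,343,236],loss="soft_l1",f_scale=3).x; print("ring circ",r,"r mm",r[2]*s*1000, "world",ax[0]+.04-r[1]*s,ax[1]+.04-r[0]*s)
# mark: dark at 18.5..26mm
yy,xx=np.mgrid[:700,:700]; rr=np.hypot(xx-r[0],yy-r[1])*s; a=np.arctan2(xx-r[0],yy-r[1]) # CCW from -x
m=(rr>.0195)&(rr<.0245)&(abs(a)<.35)
b=o.max(2)
for lo,hi in ((.0195,.022),(.022,.0245)):
    mm=(rr>lo)&(rr<hi)&(abs(a)<.3); w=np.clip(130-b,0,None)*mm; print("mark ang ccw from world -x",(w*a).sum()/w.sum(), w.sum())
E
python3 ring.py w8
```

```text
ring circ [334.0872732 342.1223619 228.8704656] r mm 26.156624640458116 world 0.4507003014973819 -0.1932814026511289
mark ang ccw from world -x 0.1642033821522085 13444
mark ang ccw from world -x 0.09692104755062327 2364
```

```bash
python3 - <<'E'
from h import *
plan([.4498,-.1953,.060],1.0)
E
```

```text
pos [ 0.4518 -0.1959  0.2501] yaw 1.265 q1,q6 [-0.41  1.47] t 14.8 w 1.0 | shift [ 0.01 -0.11  6.34] turn [0.07 0.   2.53]
```

>>> carry_out(increments=[[[0.01, -0.11, 1.5], [0.07, 0, 1.2]], [[0.01, -0.11, 3.0], [0.07, 0, 2.5]], [[0.01, -0.11, 4.5], [0.07, 0, 2.5]], [[0.01, -0.11, 5.6], [0.07, 0, 2.5]], [[0.01, -0.11, 6.3], [0.07, 0, 2.5]], [[0.01, -0.11, 6.34], [0.07, 0, 2.5]], [[0.01, -0.11, 6.34], [0.07, 0, 2.5]]])

```text
clock: 15.68
eef_pos: [0.4505, -0.1954, 0.0606]
orientation: [2.755, 1.509, 0.001]
ft_force: [1.1, 1.2, -0.5]
grip_width: 1.002
```

>>> carry_out(increments=[[[0, 0, 0], [0, 0, 0]], [[0, 0, 0], [0, 0, 0]], [[0, 0, 0], [0, 0, 0]], [[0, 0, 0], [0, 0, 0]], [[0, 0, 0], [0, 0, 0]]], jaw=255, force=50)

```text
clock: 16.3
eef_pos: [0.4502, -0.195, 0.0619]
orientation: [2.755, 1.509, 0.001]
ft_force: [-5.2, 3.7, 11.1]
grip_width: 0.608
```

```bash
python3 - <<'E'
from h import *
plan([.4498,-.1953,.060],1.0);s=ctrl.get_state();print(s["ft_force"],s["moment"],s["tau"][5])
E
```

```text
pos [ 0.4502 -0.195   0.0619] yaw 1.002 q1,q6 [-0.41  1.73] t 16.3 w 0.608 | shift [-0.01 -0.    0.06] turn [ 0.01 -0.01  0.02]
[-5.20361056  3.710295   11.09375652] [ 0.65902207  1.10420081 -0.01817804] -0.0180576229467988
```

>>> carry_out(increments=[[[0, 0, 0], [0, 0, 0.3]], [[0, 0, 0], [0, 0, 0.6]], [[0, 0, 0], [0, 0, 0.6]]])

```text
clock: 16.68
eef_pos: [0.4507, -0.1941, 0.062]
orientation: [-2.8, -1.422, -0.004]
ft_force: [1.1, 4.9, 0.5]
grip_width: 0.608
```

```bash
python3 - <<'E'
from h import *
plan([.4498,-.1953,.060],1.0);s=ctrl.get_state();print(s["ft_force"],s["moment"],s["tau"][5])
E
```

```text
pos [ 0.4507 -0.1941  0.062 ] yaw 0.94 q1,q6 [-0.41  1.79] t 16.68 w 0.608 | shift [-0.05 -0.    0.07] turn [ 0.   -0.03 -0.58]
[1.08852615 4.88001114 0.45230437] [ 1.08366677 -0.45330726  1.10826194] 1.2068869918584824
```

>>> carry_out(increments=[[[0, 0, 0], [0, 0, 0]], [[0, 0, 0], [0, 0, 0]], [[0, 0, 0], [0, 0, 0]], [[0, 0, -1], [0, 0, 0]], [[0, 0, -2.8], [0, 0, 0]], [[0, 0, -4.6], [0, 0, 0]], [[0, 0, -6], [0, 0, -1.7]], [[0, 0, -6.2], [0, 0, -3.4]]], jaw=0)

```text
clock: 17.68
eef_pos: [0.4521, -0.1956, 0.2517]
orientation: [2.496, 1.899, 0.009]
ft_force: [0.8, -0.0, -1.1]
grip_width: 0.999
```

```bash
python3 - <<'E'
from h import *
im=shot("w9"); crop(im,210,350,110,250,5,"w9c.png"); plan([.44,-.43,.25],1.571)
E
python3 dial.py w9
```

```text
drift 0.0022579987699970633
pos [ 0.4517 -0.1954  0.2509] yaw 1.306 q1,q6 [-0.41  1.43] t 17.73 w 1.001 | shift [-7.65  1.67  0.03] turn [ 0.06 -0.01 -2.53]
red [ 0.42199415 -0.16449112] 2717
line centroid [ 0.44472131 -0.18934006] dir 2.3497975615307647 or -0.7917950920590286 3588
red ang 2.3082462812554922 ptr ang via centroid 2.2934228396777643
```

View pics/w9c.png

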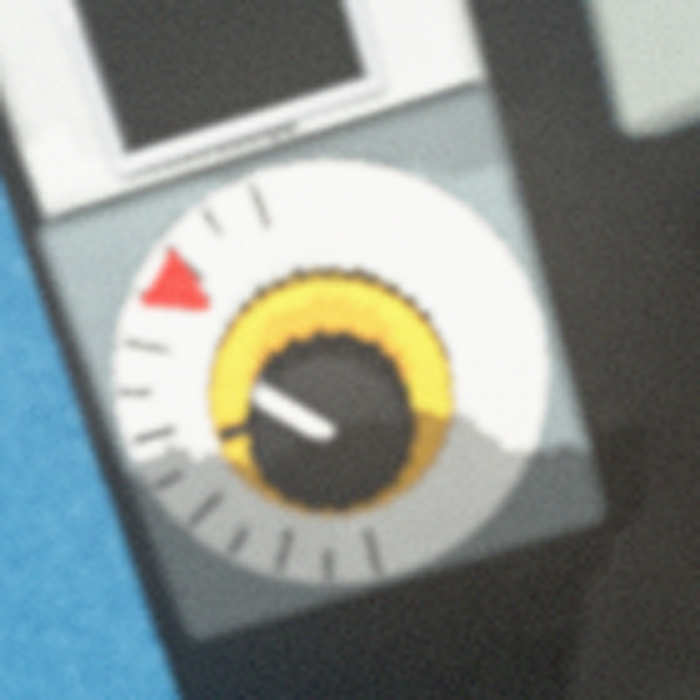

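>>> carry_out(increments=[[[-1.9, 0.4, 0], [0, 0, -0.6]], [[-3.8, 0.8, 0], [0, 0, -1.2]], [[-5.6, 1.2, 0], [0, 0, -1.8]], [[-7.0, 1.5, 0], [0, 0, -2.5]], [[-7.6, 1.7, 0], [0, 0, -2.5]], [[-7.6, 1.7, 0], [0, 0, -2.5]], [[-7.6, 1.7, 0], [0, 0, -2.5]]])

```text
clock: 18.6
eef_pos: [0.4413, -0.4275, 0.2507]
orientation: [2.223, 2.215, 0.007]
ft_force: [-0.3, -0.9, -1.3]
grip_width: 1.003
```

```bash
python3 - <<'E'
from h import *
im=shot("w10"); plan([.44,-.43,.25],1.571)
C=ld("w10"); print(proj(C,[.443,-.437,.072]),proj(C,[.443,-.437,0]))
E
```

```text
drift 0.00026283036934077186
pos [ 0.4414 -0.4274  0.2509] yaw 1.568 q1,q6 [-0.77  0.8 ] t 18.65 w 0.998 | shift [-0.09 -0.05  0.03] turn [ 0.06 -0.   -0.03]
[279.5126344  196.60239042] [279.16377165 182.38386389]
```

View pics/w10.png

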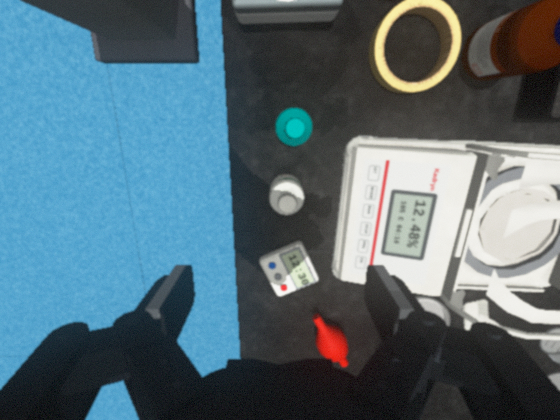

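```bash
python3 - <<'E'
from h import *
im=cv2.imread("pics/w10.png")[:,:,::-1]
crop(im,255,335,100,240,5,"w10c.png")
E
```

```text
(no output)
```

View pics/w10c.png

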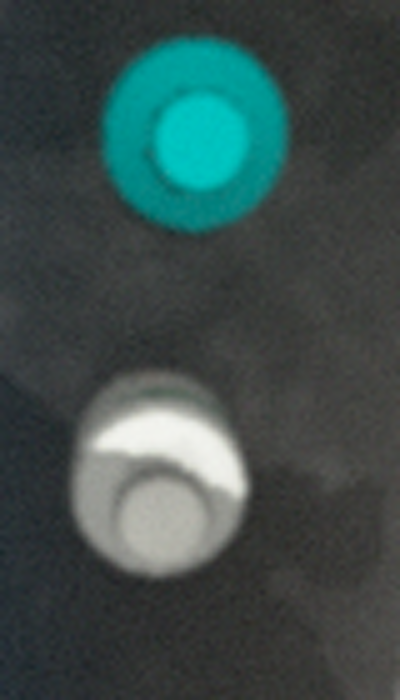

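```bash
python3 - <<'E'
from h import *
C=ld("w10")
print("white",ray(C,(287.4,203.6),.072),"body top",ray(C,(255+160/5,100+488/5),.045),"turq",ray(C,(295.4,128.2),.072), "timer",ray(C,(288,268),.019))
E
```

```text
white [ 0.45192113 -0.44526274  0.072     ] body top [ 0.45229788 -0.44580064  0.045     ] turq [ 0.45982094 -0.36276642  0.072     ] timer [ 0.45511846 -0.55692094  0.019     ]
```

```bash
python3 - <<'E'
from h import *
plan([.4515,-.446,.020],1.571)
E
```

```text
pos [ 0.4414 -0.4274  0.2509] yaw 1.568 q1,q6 [-0.77  0.8 ] t 18.65 w 0.998 | shift [-0.62  0.29  7.7 ] turn [ 0.06 -0.   -0.03]
```

>>> carry_out(increments=[[[-0.62, 0.29, 1.0], [0, 0, 0]], [[-0.62, 0.29, 2.5], [0.06, 0, 0]], [[-0.62, 0.29, 4.0], [0.06, 0, 0]], [[-0.62, 0.29, 5.5], [0.06, 0, 0]], [[-0.62, 0.29, 6.7], [0.06, 0, 0]], [[-0.62, 0.29, 7.5], [0.06, 0, 0]], [[-0.62, 0.29, 7.7], [0.06, 0, 0]], [[-0.62, 0.29, 7.7], [0.06, 0, 0]]])

```text
clock: 19.65
eef_pos: [0.4519, -0.4454, 0.0206]
orientation: [-2.224, -2.219, -0.0]
ft_force: [1.0, 0.4, 0.4]
grip_width: 0.997
```

>>> carry_out(increments=[[[0, 0, 0], [0, 0, 0]], [[0, 0, 0], [0, 0, 0]], [[0, 0, 0], [0, 0, 0]], [[0, 0, 0], [0, 0, 0]], [[0, 0, 0], [0, 0, 0]], [[0, 0, 0], [0, 0, 0]]], jaw=255, force=25)

```text
clock: 20.4
eef_pos: [0.4524, -0.446, 0.0218]
orientation: [2.223, 2.218, 0.0]
ft_force: [-1.1, 0.5, 6.7]
grip_width: 0.493
```

```bash
python3 - <<'E'
from h import *
plan([.4515,-.446,.20],1.571);s=ctrl.get_state();print(s["ft_force"],s["moment"])
shot("w11")
E
```

```text
pos [ 0.4524 -0.446   0.0218] yaw 1.569 q1,q6 [-0.78  0.79] t 20.4 w 0.493 | shift [-0.01 -0.02 -5.94] turn [ 0.01  0.01 -0.02]
[-1.14332076  0.49864132  6.69834262] [0.24308231 0.17518202 0.0075714 ]
drift 2.385862176781939e-07
```

View pics/w11.png

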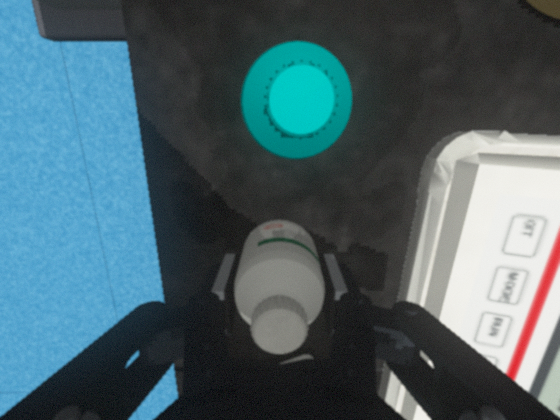

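>>> carry_out(increments=[[[0, 0, -0.3], [0, 0, 0]], [[0, 0, -1.2], [0, 0, 0]], [[0, 0, -2.7], [0, 0, 0]], [[0, 0, -4.2], [0, 0, 0]], [[0.8, 0, -5.4], [0, 0, 0]], [[2.2, 0, -5.9], [0, 0, 0]], [[3.8, 0, -5.9], [0, 0, 0]], [[5.4, 0, -5.9], [0, 0, 0]]])

```text
clock: 21.45
eef_pos: [0.4524, -0.2826, 0.1994]
orientation: [2.223, 2.217, 0.001]
ft_force: [0.8, 0.1, -1.5]
grip_width: 0.49
```

```bash
python3 - <<'E'
from h import *
plan([.450,-.105,.20],1.571)
E
```

```text
pos [ 0.4524 -0.2826  0.1994] yaw 1.568 q1,q6 [-0.56  1.02] t 21.45 w 0.49 | shift [ 5.92 -0.1  -0.03] turn [ 0.02  0.01 -0.03]
```

>>> carry_out(increments=[[[1.5, 0, 0], [0, 0, 0]], [[3.0, 0, 0], [0, 0, 0]], [[4.5, -0.1, 0], [0, 0, 0]], [[5.6, -0.1, 0], [0, 0, 0]], [[5.9, -0.1, 0], [0, 0, 0]], [[5.9, -0.1, 0], [0, 0, 0]], [[5.9, -0.1, 0], [0, 0, 0]]])

```text
clock: 22.32
eef_pos: [0.4501, -0.1066, 0.1993]
orientation: [2.224, 2.215, 0.001]
ft_force: [-0.0, -0.5, -2.3]
grip_width: 0.493
```

```bash
python3 - <<'E'
from h import *
plan([.450,-.105,.20],1.571); shot("w12")
E
```

```text
pos [ 0.4501 -0.1066  0.1993] yaw 1.567 q1,q6 [-0.23  1.34] t 22.32 w 0.493 | shift [ 0.05 -0.   -0.02] turn [ 0.02  0.02 -0.04]
drift 0.00012036939271084512
```

View pics/w12.png

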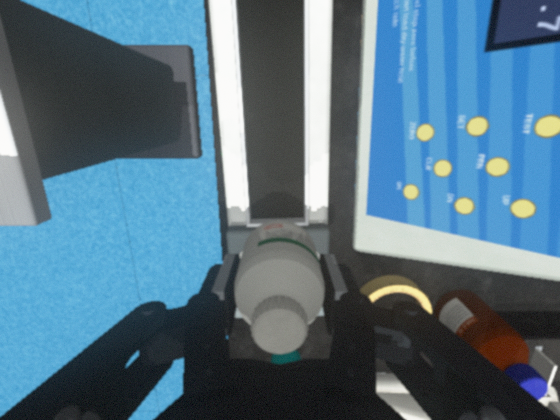

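```bash
python3 - <<'E'
from h import *
im=cv2.imread("pics/w12.png")[:,:,::-1].copy(); C=ld("w12")
o=rectify(im,C,(.45,-.03),.045,half=.09,n=720)
cv2.imwrite("pics/w12o.png",o[:,:,::-1])
E
```

```text
(no output)
```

View pics/w12o.png

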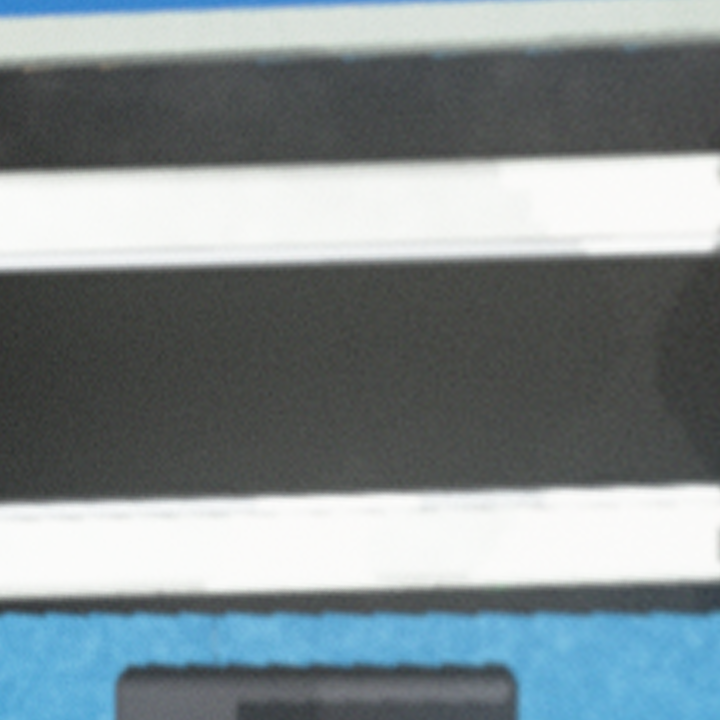

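```bash
python3 - <<'E'
from h import *
plan([.448,-.101,.068],1.571)
E
```

```text
pos [ 0.45   -0.1066  0.1992] yaw 1.567 q1,q6 [-0.23  1.34] t 22.38 w 0.487 | shift [ 0.19 -0.08  4.37] turn [ 0.02  0.01 -0.04]
```

>>> carry_out(increments=[[[0.19, -0.08, 0.5], [0, 0, 0]], [[0.19, -0.08, 1.5], [0, 0, 0]], [[0.19, -0.08, 2.5], [0, 0, 0]], [[0.19, -0.08, 3.3], [0, 0, 0]], [[0.19, -0.08, 3.9], [0, 0, 0]], [[0.19, -0.08, 4.2], [0, 0, 0]], [[0.19, -0.08, 4.37], [0, 0, 0]], [[0.19, -0.08, 4.37], [0, 0, 0]]])

```text
clock: 23.38
eef_pos: [0.4479, -0.1012, 0.0681]
orientation: [2.224, 2.215, 0.001]
ft_force: [0.6, 0.1, -0.8]
grip_width: 0.49
```

```bash
python3 - <<'E'
from h import *
plan([.448,-.101,.0665],1.571);s=ctrl.get_state();print(s["ft_force"],s["moment"])
E
```

```text
pos [ 0.4479 -0.1012  0.0681] yaw 1.566 q1,q6 [-0.22  1.35] t 23.38 w 0.49 | shift [0.01 0.   0.05] turn [ 0.02  0.01 -0.04]
[ 0.63460533  0.10266548 -0.794325  ] [-0.01489601 -0.03815699 -0.02426787]
```

>>> carry_out(increments=[[[0, 0, 0.05], [0, 0, 0]], [[0, 0, 0.05], [0, 0, 0]]])

```text
clock: 23.62
eef_pos: [0.4483, -0.1012, 0.0669]
orientation: [2.224, 2.214, 0.001]
ft_force: [-0.1, -0.4, -0.6]
grip_width: 0.493
```

>>> carry_out(increments=[[[0, 0, 0], [0, 0, 0]], [[0, 0, 0], [0, 0, 0]], [[0, 0, 0], [0, 0, 0]], [[0, 0, -0.5], [0, 0, 0]], [[0, 0, -1.5], [0, 0, 0]], [[0, 0, -3], [0, 0, 0]], [[0, 0, -4.6], [0, 0, 0]], [[0, 0, -5.8], [0, 0, 0]]], jaw=60)

```text
clock: 24.62
eef_pos: [0.4482, -0.1011, 0.2443]
orientation: [2.222, 2.213, 0.004]
ft_force: [2.0, -0.4, -0.8]
grip_width: 0.764
```

```bash
python3 - <<'E'
from h import *
plan([.43,.22,.25],-1.571); shot("w13")
im=viewer.capture("top"); cv2.imwrite("pics/top1.png",im[:,:,::-1]); crop(im,90,290,180,260,4,"t3.png")
E
```

```text
pos [ 0.4482 -0.1011  0.2443] yaw 1.566 q1,q6 [-0.22  1.35] t 24.62 w 0.764 | shift [10.7  -0.65 -0.22] turn [ 0.03 -0.08 29.96]
drift 0.003418462292873903
```

View pics/w13.png

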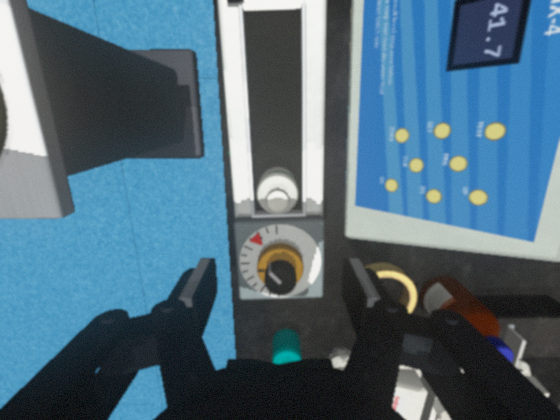

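View pics/t3.png

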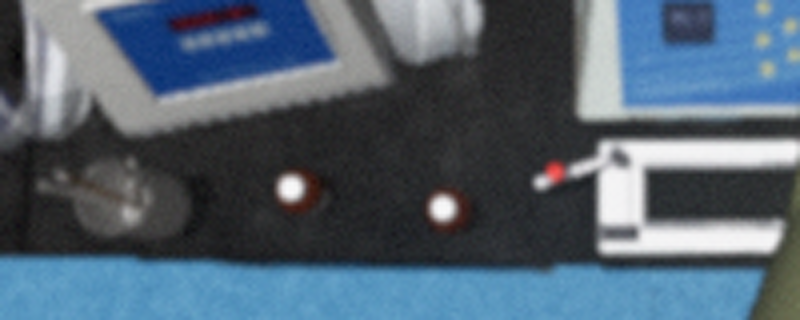

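>>> carry_out(increments=[[[1.5, -0.1, 0], [0, 0, 0]], [[3.4, -0.2, 0], [0, 0, 0]], [[5.3, -0.4, 0], [0, 0, 0]], [[7.2, -0.5, 0], [0, 0, 0]], [[9.0, -0.6, 0], [0, 0, 0]], [[10.0, -0.6, 0], [0, 0, 0]], [[10.0, -0.6, 0], [0, 0, 0]], [[10.0, -0.6, 0], [0, 0, 0]]], jaw=0)

```text
clock: 25.72
eef_pos: [0.4333, 0.198, 0.2449]
orientation: [2.219, 2.21, 0.007]
ft_force: [-0.5, -0.9, -0.4]
grip_width: 0.999
```

```bash
python3 - <<'E'
from h import *
plan([.43,.25,.02],1.571); im=shot("w14")
E
```

```text
pos [0.4333 0.198  0.2449] yaw 1.567 q1,q6 [0.43 2.01] t 25.73 w 0.999 | shift [ 1.76 -0.19  7.49] turn [ 0.1   0.04 -0.04]
drift 0.00011102703846216366
```

View pics/w14.png

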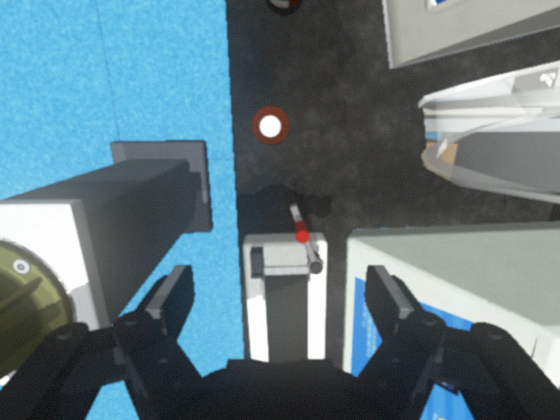

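```bash
python3 - <<'E'
from h import *
im=cv2.imread("pics/w14.png")[:,:,::-1].astype(int); C=ld("w14")
m=np.zeros(im.shape[:2],bool); m[105:150,245:295]=True
w=m&(im.min(2)>170); v,u=np.nonzero(w); c=(u.mean(),v.mean()); print(c, len(u), ray(C,c,.072))
am=m&(im[...,0]-im[...,2]>30)|w; v,u=np.nonzero(am);print("body box",u.min(),u.max(),v.min(),v.max())
a1=ray(C,(285,0),.072);print("a1 approx",a1)
rd=(im[...,0]>150)&(im[...,1]<80); v,u=np.nonzero(rd); print("red",u.mean(),v.mean(),u.min(),u.max(),v.min(),v.max(),ray(C,(303,239),.106))
print("hinge",ray(C,(316,266),.075)); plan([.43,.25,.02],1.571)
th=.022
for n,p in (("hinge",(.036,.295)),("pin open1.3",(.036-.058*np.cos(1.3),.295+.058*np.sin(1.3)))):
    print(n,.450+np.cos(th)*p[0]-np.sin(th)*p[1],-.195+np.sin(th)*p[0]+np.cos(th)*p[1])
E
```

```text
(np.float64(269.7365439093484), np.float64(125.86685552407933)) 353 [0.42598142 0.26457437 0.072     ]
body box 252 289 106 143
a1 approx [0.44133696 0.3746767  0.072     ]
red 302.0782608695652 235.97391304347826 296 308 231 241 [0.45955603 0.15319676 0.106     ]
hinge [0.47872606 0.1043742  0.075     ]
pos [0.4334 0.1977 0.2449] yaw 1.566 q1,q6 [0.43 2.01] t 25.77 w 1.0 | shift [ 1.77 -0.2   7.49] turn [ 0.1   0.04 -0.05]
hinge 0.4795018118653758 0.10072054899289626
pin open1.3 0.46276123319996865 0.1562520988177239
```

>>> carry_out(increments=[[[1.2, -0.2, 0.5], [0, 0, 0]], [[2.2, -0.3, 1.5], [0, 0, 0]], [[2.2, -0.3, 3.2], [0.1, 0, 0]], [[2.2, -0.3, 4.9], [0.1, 0, 0]], [[2.2, -0.3, 6.4], [0.1, 0, 0]], [[2.2, -0.3, 7.2], [0.1, 0, 0]], [[2.2, -0.3, 7.48], [0.1, 0, 0]], [[2.2, -0.3, 7.48], [0.1, 0, 0]]])

```text
clock: 26.78
eef_pos: [0.4274, 0.2622, 0.0204]
orientation: [2.227, 2.212, -0.005]
ft_force: [0.4, -0.5, -0.7]
grip_width: 1.001
```

```bash
python3 - <<'E'
from h import *
plan([.426,.263,.02],1.571); im=shot("w15")
E
```

```text
pos [0.4274 0.2622 0.0204] yaw 1.564 q1,q6 [0.55 2.13] t 26.77 w 1.001 | shift [ 0.03 -0.05  0.01] turn [-0.    0.04 -0.06]
drift 0.0006000776006863107
```

View pics/w15.png

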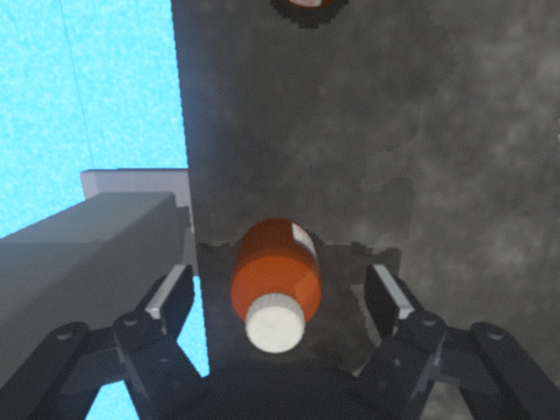

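>>> carry_out(increments=[[[0, -0.05, 0], [0, 0, 0]], [[0, -0.05, 0], [0, 0, 0]], [[0, -0.05, 0], [0, 0, 0]], [[0, -0.05, 0], [0, 0, 0]], [[0, -0.05, 0], [0, 0, 0]], [[0, -0.05, 0], [0, 0, 0]]], jaw=255)

```text
clock: 27.58
eef_pos: [0.4269, 0.263, 0.0219]
orientation: [2.226, 2.212, -0.001]
ft_force: [-1.0, -0.3, 5.9]
grip_width: 0.493
```

```bash
python3 - <<'E'
from h import *
plan([.426,.263,.2],1.571); s=ctrl.get_state();print(s["ft_force"],s["moment"]); im=shot("w16")
E
```

```text
pos [0.4269 0.263  0.0219] yaw 1.565 q1,q6 [0.55 2.13] t 27.57 w 0.493 | shift [-0.02 -0.02 -5.94] turn [ 0.02  0.03 -0.06]
[-0.96730634 -0.33923382  5.91027036] [-0.2167615   0.26663731 -0.0433728 ]
drift 2.1851902781699906e-07
```

View pics/w16.png

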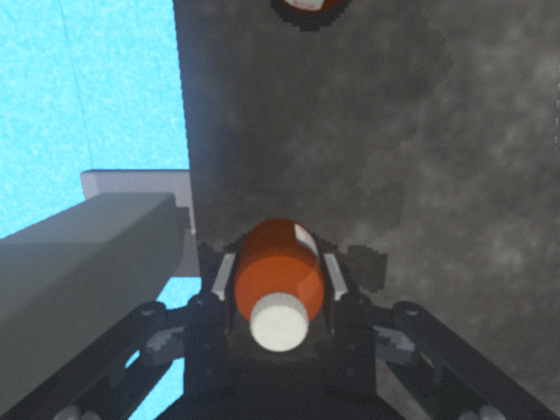

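>>> carry_out(increments=[[[0, 0, -0.4], [0, 0, 0]], [[0, 0, -1.7], [0, 0, 0]], [[0, 0, -3.4], [0, 0, 0]], [[-0.3, 0, -5.0], [0, 0, 0]], [[-1.5, 0.2, -5.9], [0, 0, 0]], [[-3.2, 0.3, -5.9], [0, 0, 0]], [[-5.0, 0.4, -5.9], [0, 0, 0]], [[-6.8, 0.5, -5.9], [0, 0, 0]]])

```text
clock: 28.62
eef_pos: [0.4402, 0.058, 0.2006]
orientation: [2.224, 2.213, 0.001]
ft_force: [1.5, -0.4, -0.8]
grip_width: 0.491
```

```bash
python3 - <<'E'
from h import *
plan([.4466,-.04,.2],1.571)
E
```

```text
pos [0.4402 0.058  0.2006] yaw 1.566 q1,q6 [0.13 1.71] t 28.62 w 0.491 | shift [-3.27  0.23  0.03] turn [ 0.03  0.03 -0.05]
```

>>> carry_out(increments=[[[-1.5, 0.1, 0], [0, 0, 0]], [[-2.7, 0.2, 0], [0, 0, 0]], [[-3.27, 0.23, 0], [0, 0, 0]], [[-3.27, 0.23, 0.5], [0, 0, 0]], [[-3.27, 0.23, 1.5], [0, 0, 0]], [[-3.27, 0.23, 2.4], [0, 0, 0]], [[-3.27, 0.23, 2.8], [0, 0, 0]], [[-3.27, 0.23, 2.8], [0, 0, 0]]])

```text
clock: 29.62
eef_pos: [0.4461, -0.0397, 0.1162]
orientation: [2.224, 2.215, -0.001]
ft_force: [-0.3, 0.2, -0.4]
grip_width: 0.489
```

```bash
python3 - <<'E'
from h import *
plan([.4466,-.04,.067],1.571);im=shot("w17")
E
```

```text
pos [ 0.4461 -0.0397  0.1162] yaw 1.567 q1,q6 [-0.09  1.49] t 29.62 w 0.489 | shift [-0.01  0.02  1.64] turn [ 0.02  0.02 -0.04]
drift 0.0010043362032343683
```

View pics/w17.png

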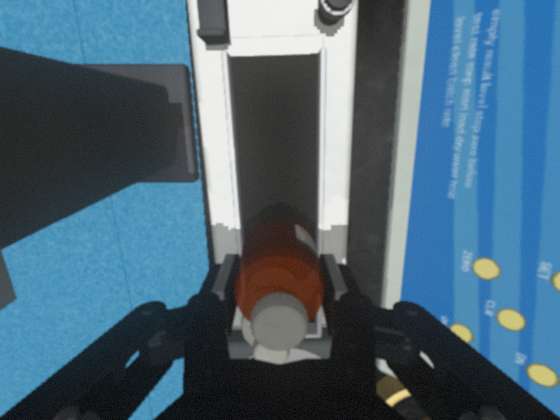

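>>> carry_out(increments=[[[0, 0.02, 0.5], [0, 0, 0]], [[0, 0.02, 1.0], [0, 0, 0]], [[0, 0.02, 1.4], [0, 0, 0]], [[0, 0.02, 1.6], [0, 0, 0]], [[0, 0.02, 1.64], [0, 0, 0]], [[0, 0.02, 1.64], [0, 0, 0]]])

```text
clock: 30.42
eef_pos: [0.4478, -0.04, 0.068]
orientation: [2.223, 2.213, 0.001]
ft_force: [-0.3, 0.4, -1.5]
grip_width: 0.492
```

>>> carry_out(increments=[[[0, 0, 0], [0, 0, 0]], [[0, 0, 0], [0, 0, 0]], [[0, 0, 0], [0, 0, 0]], [[0, 0, -0.5], [0, 0, 0]], [[0, 0, -1.5], [0, 0, 0]], [[0, 0, -3], [0, 0, 0]], [[0, 0, -4.6], [0, 0, 0]], [[0, 0, -5.8], [0, 0, 0]]], jaw=60)

```text
clock: 31.42
eef_pos: [0.4477, -0.0396, 0.2453]
orientation: [2.222, 2.212, 0.004]
ft_force: [0.4, -0.8, -0.6]
grip_width: 0.76
```

```bash
python3 - <<'E'
from h import *
plan([.43,.36,.25],3.14);im=shot("w18")
t=viewer.capture("top"); crop(t,90,290,180,260,4,"t4.png"); cv2.imwrite("pics/top2.png",t[:,:,::-1])
C=cam("top"); print([ray(C,(163,227),z) for z in (.072,)], "cup base",ray(C,(131,230),0), proj(C,[.4269,.263,.072]))
E
```

```text
pos [ 0.4477 -0.0396  0.2453] yaw 1.566 q1,q6 [-0.09  1.49] t 31.43 w 0.76 | shift [13.32 -0.65 -0.2 ] turn [  0.03   0.07 -15.03]
drift 0.003483735544326849
[array([0.44079464, 0.40651331, 0.072     ])] cup base [0.43277601 0.55222496 0.        ] [200.77871457 231.33892856]
```

View pics/w18.png

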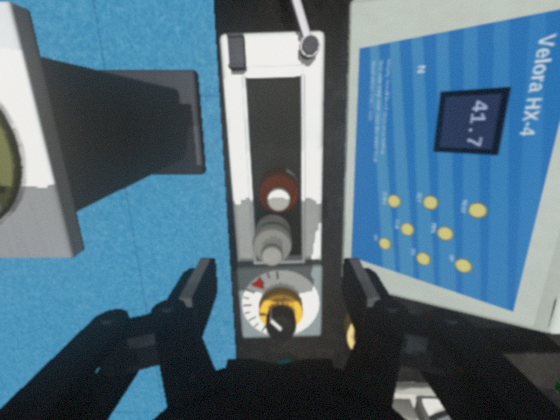

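View pics/t4.png

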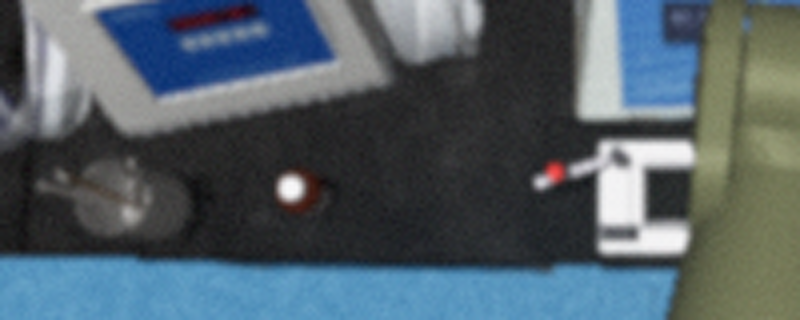

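>>> carry_out(increments=[[[1.2, 0, 0], [0, 0, -1.6]], [[2.8, 0, 0], [0, 0, -3.2]], [[4.6, -0.1, 0], [0, 0, -4.8]], [[6.4, -0.2, 0], [0, 0, -6.4]], [[8.2, -0.3, 0], [0, 0, -8.0]], [[10.0, -0.3, 0], [0, 0, -9.6]], [[11.6, -0.4, 0], [0, 0, -11.2]], [[13.0, -0.4, 0], [0, 0, -12.8]]], jaw=0)

```text
clock: 32.52
eef_pos: [0.4388, 0.3519, 0.2458]
orientation: [0.357, 3.11, -0.004]
ft_force: [0.9, 0.2, -0.2]
grip_width: 0.996
```

```bash
python3 - <<'E'
from h import *
plan([.44,.38,.25],3.14)
E
```

```text
pos [0.4388 0.3519 0.2458] yaw 2.913 q1,q6 [0.68 0.91] t 32.52 w 0.996 | shift [ 0.17  0.92 -0.14] turn [-0.02  0.11 -2.16]
```

>>> carry_out(increments=[[[0.1, 0.5, 0], [0, 0, -1.2]], [[0.17, 0.9, 0], [0, 0.1, -2.1]], [[0.17, 0.9, 0], [0, 0.1, -2.1]], [[0.17, 0.9, 0], [0, 0.1, -2.1]]])

```text
clock: 33.02
eef_pos: [0.4398, 0.3788, 0.2456]
orientation: [0.016, 3.141, -0.004]
ft_force: [0.2, 0.5, 0.3]
grip_width: 1.0
```

```bash
python3 - <<'E'
from h import *
plan([.44,.406,.02],3.14); shot("w19")
E
```

```text
pos [0.4398 0.3788 0.2456] yaw 3.131 q1,q6 [0.71 0.72] t 33.02 w 1.0 | shift [0.01 0.93 7.52] turn [-0.03  0.01 -0.08]
drift 0.00010638064204165909
```

View pics/w19.png

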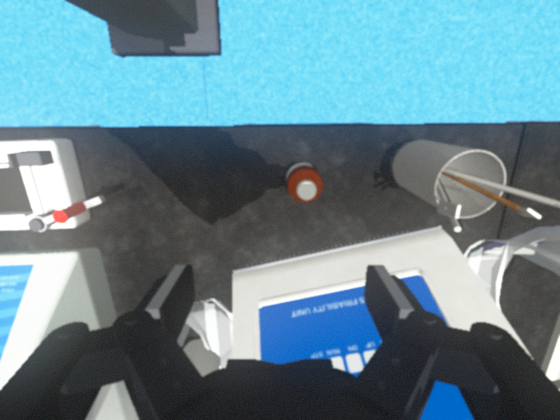

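```bash
python3 - <<'E'
from h import *
im=cv2.imread("pics/w19.png")[:,:,::-1].astype(int); C=ld("w19")
m=np.zeros(im.shape[:2],bool); m[160:205,282:328]=True
w=m&(im.min(2)>140)&((np.indices(m.shape)[0])>175); v,u=np.nonzero(w); c=(u.mean(),v.mean()); p=ray(C,c,.072); print(c,len(u),p)
print("cup base",ray(C,(400,170),0),"rim",ray(C,(440,180),.1),"big machine front",ray(C,(290,258),.0))
plan([p[0],p[1],.02],3.14)
E
```

```text
(np.float64(306.3496240601504), np.float64(189.6654135338346)) 266 [0.44117055 0.40867256 0.072     ]
cup base [0.4338636  0.53810631 0.        ] rim [0.42537215 0.5381418  0.1       ] big machine front [0.56170293 0.39323109 0.        ]
pos [0.4398 0.3787 0.2457] yaw 3.131 q1,q6 [0.71 0.72] t 33.08 w 0.998 | shift [-0.03  1.02  7.52] turn [-0.03  0.01 -0.08]
```

>>> carry_out(increments=[[[0, 0.5, 0.5], [0, 0, 0]], [[-0.03, 0.98, 1.5], [0, 0, 0]], [[-0.03, 0.98, 3.2], [0, 0, 0]], [[-0.03, 0.98, 4.9], [0, 0, 0]], [[-0.03, 0.98, 6.4], [0, 0, 0]], [[-0.03, 0.98, 7.2], [0, 0, 0]], [[-0.03, 0.98, 7.5], [0, 0, 0]], [[-0.03, 0.98, 7.5], [0, 0, 0]]])

```text
clock: 34.08
eef_pos: [0.4409, 0.4074, 0.0201]
orientation: [0.016, 3.141, -0.005]
ft_force: [0.9, 1.0, 0.2]
grip_width: 0.997
```

```bash
python3 - <<'E'
from h import *
plan([.441,.408,.02],3.14); shot("w20")
E
```

```text
pos [0.4409 0.4074 0.0201] yaw 3.131 q1,q6 [0.75 0.76] t 34.08 w 0.997 | shift [-0.    0.02  0.  ] turn [-0.03  0.   -0.08]
drift 0.0006031010726251784
```

View pics/w20.png

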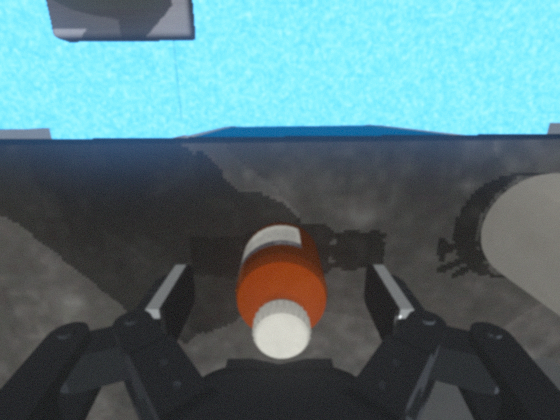

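>>> carry_out(increments=[[[-0.05, 0.02, 0], [0, 0, 0]], [[-0.05, 0.02, 0], [0, 0, 0]], [[-0.05, 0.02, 0], [0, 0, 0]], [[-0.05, 0.02, 0], [0, 0, 0]], [[-0.05, 0.02, 0], [0, 0, 0]], [[-0.05, 0.02, 0], [0, 0, 0]]], jaw=255)

```text
clock: 34.88
eef_pos: [0.4437, 0.409, 0.0222]
orientation: [0.016, 3.139, -0.001]
ft_force: [-0.4, -1.3, 4.8]
grip_width: 0.49
```

>>> carry_out(increments=[[[0, 0, -0.4], [0, 0, 0]], [[0, 0, -1.7], [0, 0, 0]], [[0, 0, -3.4], [0, 0, 0]], [[0, 0, -5.0], [0, 0, 0.5]], [[0, -0.5, -5.9], [0, 0, 2]], [[0, -1.8, -5.9], [0, 0, 3.5]], [[0, -3.4, -5.9], [0, 0, 5]], [[0, -5.0, -5.9], [0, 0, 6.5]]])

```text
clock: 35.88
eef_pos: [0.4414, 0.2579, 0.1999]
orientation: [1.07, 2.95, 0.001]
ft_force: [1.0, -0.4, 0.1]
grip_width: 0.49
```

```bash
python3 - <<'E'
from h import *
plan([.4454,.020,.2],1.571); shot("w21")
E
```

```text
pos [0.4414 0.2579 0.1999] yaw 2.446 q1,q6 [0.53 1.23] t 35.88 w 0.49 | shift [-5.19 -6.    0.01] turn [0.03 0.02 8.36]
drift 0.004167129324088914
```

View pics/w21.png

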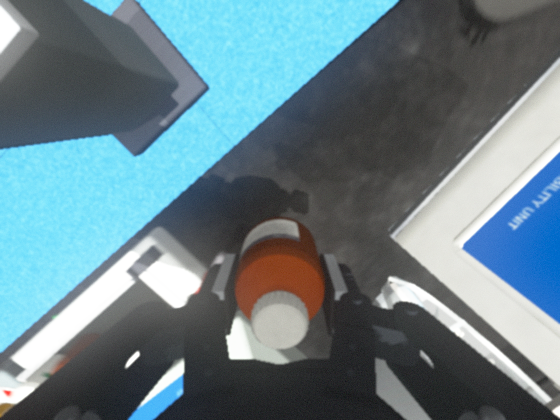

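>>> carry_out(increments=[[[-1.0, -1.2, 0], [0, 0, 1.5]], [[-2.1, -2.4, 0], [0, 0, 3.0]], [[-3.2, -3.7, 0], [0, 0, 4.5]], [[-4.2, -4.9, 0], [0, 0, 6.0]], [[-5.0, -5.8, 0], [0, 0, 7.5]], [[-5.19, -6.0, 0], [0, 0, 8.36]], [[-5.19, -6.0, 0], [0, 0, 8.36]], [[-5.19, -6.0, 0], [0, 0, 8.36]]])

```text
clock: 36.92
eef_pos: [0.4427, 0.0151, 0.2014]
orientation: [2.224, 2.21, -0.003]
ft_force: [0.0, -0.1, -0.7]
grip_width: 0.489
```

```bash
python3 - <<'E'
from h import *
plan([.4452,.021,.0675],1.571)
E
```

```text
pos [0.4427 0.0151 0.2014] yaw 1.564 q1,q6 [0.04 1.62] t 36.92 w 0.489 | shift [0.22 0.07 4.46] turn [ 0.02  0.05 -0.06]
```

>>> carry_out(increments=[[[0.22, 0.07, 0.5], [0, 0, 0]], [[0.22, 0.07, 1.5], [0, 0, 0]], [[0.22, 0.07, 2.4], [0, 0, 0]], [[0.22, 0.07, 2.9], [0, 0, 0]], [[0.22, 0.07, 2.9], [0, 0, 0]]])

```text
clock: 37.55
eef_pos: [0.4439, 0.0216, 0.1131]
orientation: [2.225, 2.213, -0.006]
ft_force: [0.1, 0.6, -0.7]
grip_width: 0.487
```

```bash
python3 - <<'E'
from h import *
plan([.4452,.021,.0677],1.571); shot("w22")
E
```

```text
pos [0.4439 0.0216 0.1131] yaw 1.566 q1,q6 [0.05 1.63] t 37.55 w 0.487 | shift [-0.01  0.04  1.51] turn [-0.    0.05 -0.05]
drift 0.0010855037204084428
```

View pics/w22.png

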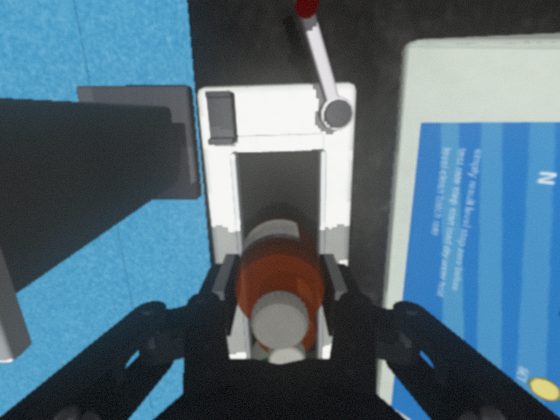

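>>> carry_out(increments=[[[0, 0.04, 0.5], [0, 0, 0]], [[0, 0.04, 1.0], [0, 0, 0]], [[0, 0.04, 1.35], [0, 0, 0]], [[0, 0.04, 1.5], [0, 0, 0]], [[0, 0.04, 1.51], [0, 0, 0]], [[0, 0.04, 1.51], [0, 0, 0]]])

```text
clock: 38.35
eef_pos: [0.4464, 0.0213, 0.0691]
orientation: [2.224, 2.212, -0.004]
ft_force: [0.5, -0.2, -0.0]
grip_width: 0.486
```

>>> carry_out(increments=[[[0, 0, 0], [0, 0, 0]], [[0, 0, 0], [0, 0, 0]], [[0, 0, 0], [0, 0, 0]], [[0, 0, -0.5], [0, 0, 0]], [[0, 0, -1.5], [0, 0, 0]], [[0, 0, -3], [0, 0, 0]], [[0, 0, -4.6], [0, 0, 0]], [[0, 0, -5.8], [0, 0, 0]]], jaw=60)

```text
clock: 39.35
eef_pos: [0.4465, 0.0222, 0.2464]
orientation: [2.222, 2.21, -0.0]
ft_force: [0.3, -0.3, -0.3]
grip_width: 0.766
```

>>> carry_out(increments=[[[0.7, 0, 0], [0, 0, 0]], [[1.4, 0, 0], [0, 0, 0]], [[2.0, 0, 0], [0, 0, 0]], [[2.0, 0, 0], [0, 0, 0]], [[2.0, 0, 0], [0, 0, 0]]])

```text
clock: 39.98
eef_pos: [0.4468, 0.0819, 0.2466]
orientation: [2.222, 2.21, -0.0]
ft_force: [-0.1, -0.7, 0.4]
grip_width: 0.765
```

```bash
python3 - <<'E'
from h import *
plan([.4452,.021,.0677],1.571); shot("w23")
E
```

```text
pos [0.4468 0.0819 0.2466] yaw 1.565 q1,q6 [0.19 1.76] t 39.98 w 0.765 | shift [-2.   -0.07  5.97] turn [ 0.05  0.05 -0.05]
drift 9.737234893377605e-05
```

View pics/w23.png

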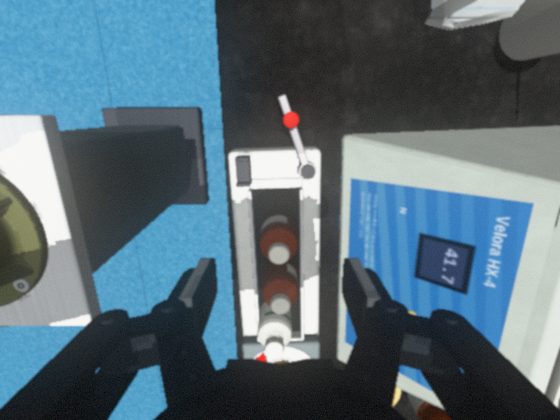

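```bash
python3 - <<'E'
from h import *
im=cv2.imread("pics/w23.png")[:,:,::-1].astype(int); C=ld("w23")
rd=(im[...,0]>150)&(im[...,1]<80)&(im[...,2]<80); rd[200:]=False
v,u=np.nonzero(rd); print(u.min(),u.max(),v.min(),v.max(),len(u)); c=(u.mean(),v.mean())
p=ray(C,c,.104); print(c,p, "hinge",ray(C,(308,171),.075))
hg=np.array([.4795,.1007]); d=p[:2]-hg; print("r",np.hypot(*d),"gate angle from -x(shaker):",np.pi+.022-np.arctan2(d[1],d[0]))
E
```

```text
283 298 111 127 200
(np.float64(290.77), np.float64(119.575)) [0.45892461 0.15513815 0.104     ] hinge [0.4790042  0.10159414 0.075     ]
r 0.058196722659221344 gate angle from -x(shaker): 1.2314339765735858
```

```bash
python3 - <<'E'
from h import *
plan([.4592,.1552,.080],1.93)
E
```

```text
pos [0.4468 0.0818 0.2465] yaw 1.565 q1,q6 [0.19 1.76] t 40.02 w 0.766 | shift [2.48 0.37 5.54] turn [ 0.04  0.06 -3.49]
```

>>> carry_out(increments=[[[1.0, 0.2, 0.3], [0, 0, -1.2]], [[2.0, 0.37, 1.0], [0, 0, -2.4]], [[2.48, 0.37, 2.0], [0, 0, -3.5]], [[2.48, 0.37, 3.2], [0, 0, -3.5]], [[2.48, 0.37, 3.6], [0, 0, -3.5]], [[2.48, 0.37, 3.6], [0, 0, -3.5]]], jaw=120)

```text
clock: 40.78
eef_pos: [0.4585, 0.1549, 0.138]
orientation: [1.784, 2.577, -0.004]
ft_force: [-0.9, 0.2, 0.2]
grip_width: 0.525
```

```bash
python3 - <<'E'
from h import *
plan([.4592,.1552,.080],1.93); shot("w24")
C=ld("w24"); print(proj(C,[.4592,.1552,.106]))
E
```

```text
pos [0.4585 0.1549 0.138 ] yaw 1.93 q1,q6 [0.33 1.54] t 40.77 w 0.525 | shift [0.02 0.02 1.93] turn [0.01 0.07 0.  ]
drift 0.0010904125737713488
[279.41381009 242.81590932]
```

View pics/w24.png

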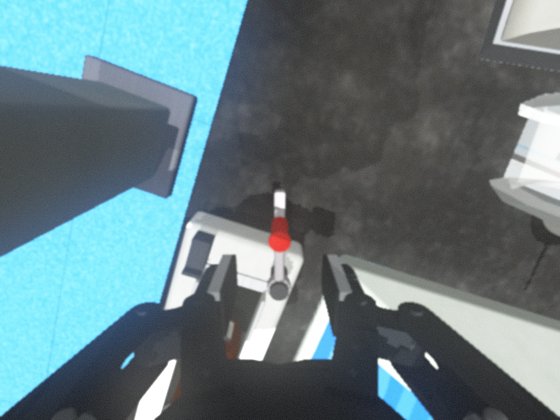

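>>> carry_out(increments=[[[0.02, 0.02, 0.7], [0, 0.07, 0]], [[0.02, 0.02, 1.4], [0, 0.07, 0]], [[0.02, 0.02, 1.93], [0, 0.07, 0]], [[0.02, 0.02, 1.93], [0, 0.07, 0]]])

```text
clock: 41.32
eef_pos: [0.4597, 0.1553, 0.0808]
orientation: [1.788, 2.582, 0.003]
ft_force: [-0.1, -0.2, 0.4]
grip_width: 0.528
```

>>> carry_out(increments=[[[0, 0, 0], [0, 0, 0]], [[0, 0, 0], [0, 0, 0]], [[0, 0, 0], [0, 0, 0]], [[0, 0, 0], [0, 0, 0]], [[0, 0, 0], [0, 0, 0]]], jaw=255, force=25)

```text
clock: 41.95
eef_pos: [0.4602, 0.1556, 0.0815]
orientation: [1.787, 2.581, 0.005]
ft_force: [-1.3, 0.7, 7.0]
grip_width: 0.153
```

```bash
python3 - <<'E'
from h import *
plan([.4592,.1552,.080],1.93); s=ctrl.get_state(); print(s["ft_force"]); shot("w25")
hg=np.array([.4795,.1007]); p=s["eef_pos"][:2]; d=p-hg; print(np.hypot(*d),np.arctan2(d[1],d[0]))
E
```

```text
pos [0.4602 0.1556 0.0815] yaw 1.93 q1,q6 [0.33 1.54] t 41.95 w 0.153 | shift [-0.   -0.04  0.05] turn [ 0.04 -0.    0.  ]
[-1.25597238  0.71016236  6.99130192]
drift 3.40819534120837e-07
0.05820626765411938 1.9091765521963453
```

View pics/w25.png

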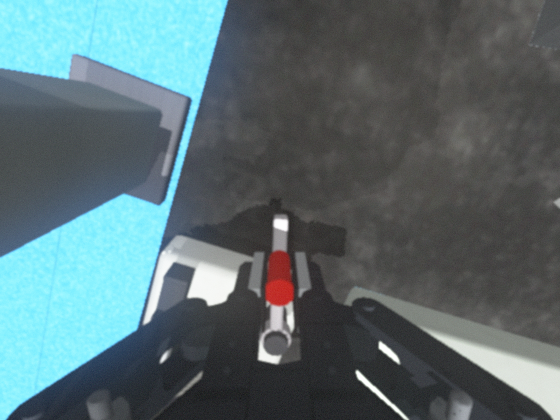

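```bash
cat > arc.py <<'E'
import sys
from h import *
def arc(ds,hg=np.array([.4795,.1007])):
    s=ctrl.get_state(); r=R.from_rotvec(s["orientation"]).as_matrix(); p=s["eef_pos"]
    d=p[:2]-hg; f0=np.arctan2(d[1],d[0]); rad=.058; print("phi",f0,"r",np.hypot(*d),"gate",np.pi+.022-f0, s["ft_force"].round(1),s["moment"].round(2))
    for D in ds:
        f=f0+D; t=np.array([hg[0]+rad*np.cos(f),hg[1]+rad*np.sin(f),p[2]])
        print(D.round(3),(r.T@(t-p)/.03).round(2),(-np.degrees(D)/6).round(2))
arc(np.linspace(float(sys.argv[1])/8,float(sys.argv[1]),8))
E
python3 arc.py .64
```

```text
phi 1.9086379326428942 r 0.05820800797473809 gate 1.2549547209468987 [-1.2 -0.2  6. ] [-0.05  0.27  0.02]
0.08 [-0.01 -0.15 -0.  ] -0.76
0.16 [-0.02 -0.31 -0.  ] -1.53
0.24 [-0.05 -0.46 -0.  ] -2.29
0.32 [-0.09 -0.61 -0.  ] -3.06
0.4 [-0.14 -0.76 -0.  ] -3.82
0.48 [-0.21 -0.9  -0.  ] -4.58
0.56 [-0.28 -1.03 -0.  ] -5.35
0.64 [-0.36 -1.16 -0.  ] -6.11
```

>>> carry_out(increments=[[[-0.01, -0.15, 0], [0, 0, -0.76]], [[-0.02, -0.31, 0], [0, 0, -1.53]], [[-0.05, -0.46, 0], [0, 0, -2.29]], [[-0.09, -0.61, 0], [0, 0, -3.06]], [[-0.14, -0.76, 0], [0, 0, -3.82]], [[-0.21, -0.9, 0], [0, 0, -4.58]], [[-0.28, -1.03, 0], [0, 0, -5.35]], [[-0.36, -1.16, 0], [0, 0, -6.11]]])

```text
clock: 43.0
eef_pos: [0.4312, 0.1341, 0.0817]
orientation: [0.88, 3.014, 0.007]
ft_force: [-1.8, 2.2, 2.4]
grip_width: 0.146
```

```bash
python3 arc.py .64; python3 -c "
from h import *
shot('w26')"
```

```text
phi 2.537236951295326 r 0.058724362019300924 gate 0.6263557022944668 [-1.8  2.2  2.4] [ 0.53  0.34 -0.06]
0.08 [-0.02 -0.16 -0.  ] -0.76
0.16 [-0.04 -0.31 -0.  ] -1.53
0.24 [-0.06 -0.46 -0.  ] -2.29
0.32 [-0.1  -0.61 -0.  ] -3.06
0.4 [-0.15 -0.76 -0.  ] -3.82
0.48 [-0.21 -0.9  -0.  ] -4.58
0.56 [-0.28 -1.04 -0.  ] -5.35
0.64 [-0.36 -1.17 -0.01] -6.11
drift 0.001226353510275724
```

View pics/w26.png

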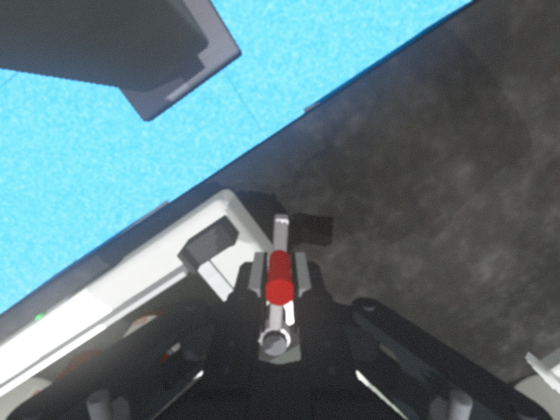

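>>> carry_out(increments=[[[-0.02, -0.16, 0], [0, 0, -0.76]], [[-0.04, -0.31, 0], [0, 0, -1.53]], [[-0.06, -0.46, 0], [0, 0, -2.29]], [[-0.1, -0.61, 0], [0, 0, -3.06]], [[-0.15, -0.76, 0], [0, 0, -3.82]], [[-0.21, -0.9, 0], [0, 0, -4.58]], [[-0.28, -1.04, 0], [0, 0, -5.35]], [[-0.33, -1.13, 0], [0, 0, -5.9]]])

```text
clock: 44.05
eef_pos: [0.4204, 0.0999, 0.0817]
orientation: [-0.083, 3.138, 0.006]
ft_force: [-2.9, 1.2, 4.5]
grip_width: 0.149
```

```bash
python3 arc.py .08; python3 -c "
from h import *
shot('w27')"
```

```text
phi -3.127711639159405 r 0.05906487164518327 gate 6.291304292749198 [-2.9  1.2  4.5] [ 0.27  0.58 -0.01]
0.01 [-0.03 -0.02 -0.  ] -0.1
0.02 [-0.03 -0.04 -0.  ] -0.19
0.03 [-0.03 -0.06 -0.  ] -0.29
0.04 [-0.03 -0.08 -0.  ] -0.38
0.05 [-0.03 -0.1  -0.  ] -0.48
0.06 [-0.03 -0.12 -0.  ] -0.57
0.07 [-0.03 -0.14 -0.  ] -0.67
0.08 [-0.04 -0.16 -0.  ] -0.76
drift 0.0009256102858720416
```

View pics/w27.png

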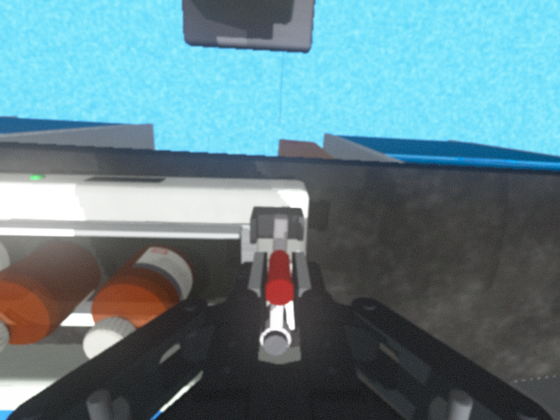

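>>> carry_out(increments=[[[0, -0.06, 0], [0, 0, -0.2]], [[0, -0.12, 0], [0, 0, -0.3]], [[0, -0.12, 0], [0, 0, -0.3]]])

```text
clock: 44.48
eef_pos: [0.4204, 0.0986, 0.0817]
orientation: [-0.135, 3.137, 0.015]
ft_force: [-2.1, 10.6, 1.6]
grip_width: 0.147
```

```bash
python3 arc.py .08
```

```text
phi -3.106862692890715 r 0.059134588845889055 gate 6.270455346480508 [-2.1 10.6  1.6] [ 2.15  0.6  -0.08]
0.01 [-0.04 -0.02 -0.  ] -0.1
0.02 [-0.04 -0.04 -0.  ] -0.19
0.03 [-0.04 -0.06 -0.  ] -0.29
0.04 [-0.04 -0.08 -0.  ] -0.38
0.05 [-0.04 -0.1  -0.  ] -0.48
0.06 [-0.04 -0.12 -0.  ] -0.57
0.07 [-0.04 -0.14 -0.  ] -0.67
0.08 [-0.04 -0.16 -0.  ] -0.76
```

Fy rose to 10.6 N and the motion stopped short, so the gate is at its stop. Release slowly and lift.

>>> carry_out(increments=[[[0, 0, 0], [0, 0, 0]], [[0, 0, 0], [0, 0, 0]], [[0, 0, 0], [0, 0, 0]], [[0, 0, -0.5], [0, 0, 0]], [[0, 0, -1.3], [0, 0, 0]], [[0, 0, -2.5], [0, 0, 0]], [[0, 0, -4], [0, 0, 0]], [[0, 0, -5], [0, 0, 0]]], jaw=180)

```text
clock: 45.48
eef_pos: [0.4209, 0.097, 0.2338]
orientation: [-0.134, 3.135, 0.015]
ft_force: [0.8, -0.5, -1.2]
grip_width: 0.295
```

```bash
python3 -c "
from h import *
plan([.44,.12,.36],1.571)
shot('w28')"
```

```text
pos [0.4209 0.097  0.2338] yaw -3.056 q1,q6 [0.22 0.13] t 45.48 w 0.295 | shift [-0.72  0.75 -4.2 ] turn [ 0.1  -0.05 15.81]
drift 0.0030276567999328874
```

View pics/w28.png

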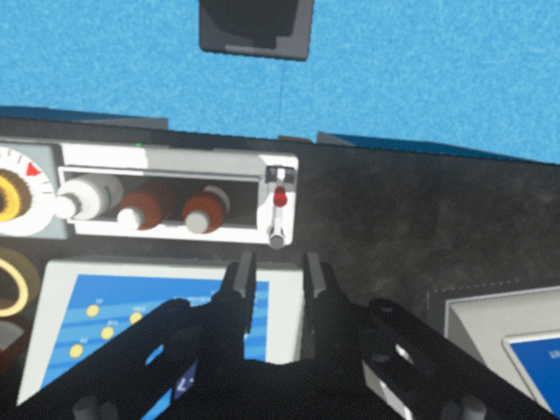

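>>> carry_out(increments=[[[0, -1, -1], [0, 0, 0]], [[0, -2, -2], [0, 0, 0]], [[0, -3.3, -3.2], [0, 0, 0]], [[0, -4.5, -4.3], [0, 0, 0]], [[0, -5, -4.3], [0, 0, 0]], [[0, -5, -4.3], [0, 0, 0]], [[0, -5, -4.3], [0, 0, 0]]])

```text
clock: 46.4
eef_pos: [0.4337, -0.0528, 0.3632]
orientation: [-0.134, 3.133, 0.018]
ft_force: [-0.1, 0.6, 0.1]
grip_width: 0.295
```

```bash
python3 -c "
from h import *
im=shot('w29')
t=viewer.capture('top'); cv2.imwrite('pics/top3.png',t[:,:,::-1]); s=viewer.capture('scene'); crop(s,180,380,120,340,2.7,'s3.png')
C=ld('w29')
o=rectify(im,C,(.44,-.05),.060,half=.2,n=760); cv2.imwrite('pics/w29o.png',o[170:600,:,::-1])
"; python3 dial.py w29
```

```text
drift 0.00012729283224596766
red [ 0.4225426  -0.16546382] 3231
line centroid [ 0.44806042 -0.19408354] dir 2.1891801885673354 or -0.9524124650224579 3655
red ang 2.3144078129580765 ptr ang via centroid 2.6127862809299662
```

View pics/w29.png

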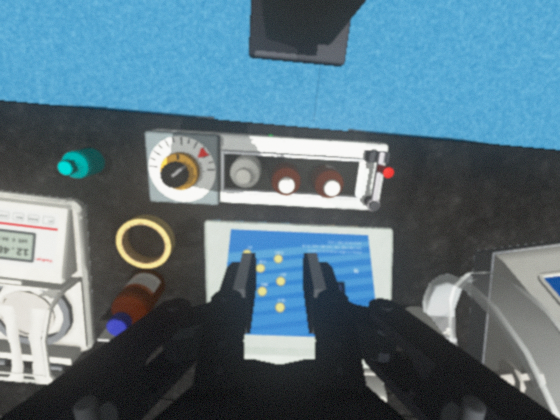

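View pics/w29o.png

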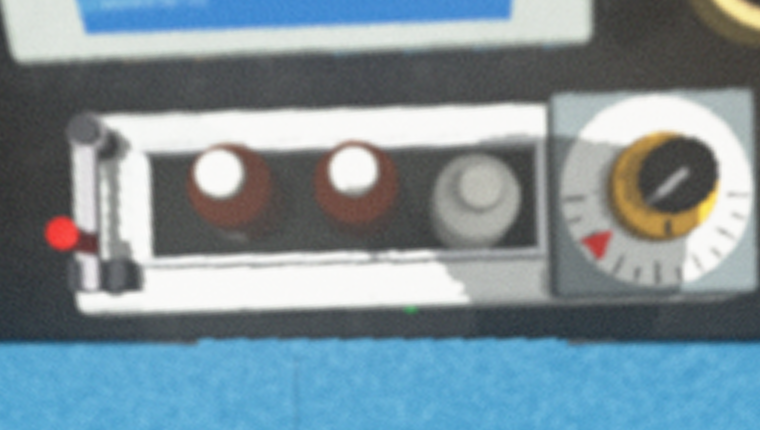

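View pics/s3.png

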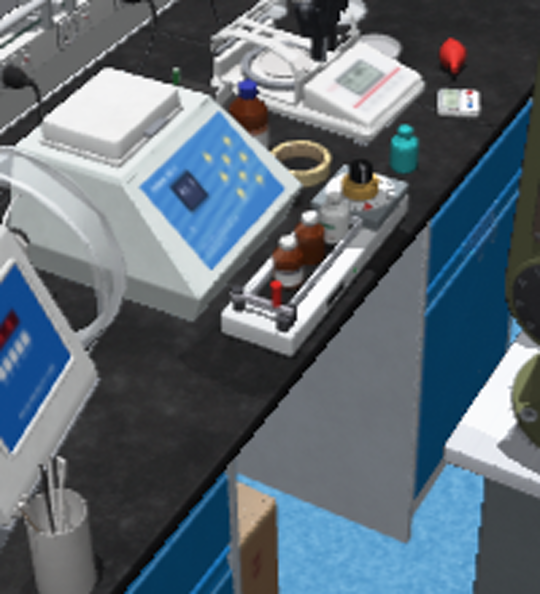

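View pics/top3.png

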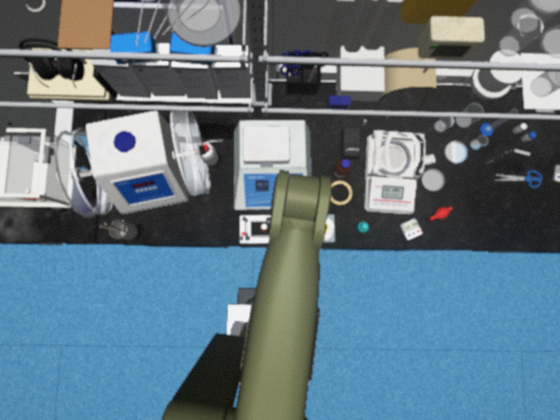

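```bash
python3 -c "
from h import *
plan([.45,-.195,.25],2.6)"
```

```text
pos [ 0.434  -0.0526  0.3638] yaw -3.055 q1,q6 [-0.13 -0.22] t 46.55 w 0.294 | shift [-0.09 -4.81  3.74] turn [0.12 0.04 6.  ]
```

>>> carry_out(increments=[[[0, -1.2, 0.5], [0, 0, 1.5]], [[0, -2.4, 1.2], [0, 0, 3]], [[0, -3.6, 2.2], [0.1, 0, 4.5]], [[-0.1, -4.6, 3.2], [0.1, 0, 6]], [[-0.1, -4.8, 3.7], [0.1, 0, 6]], [[-0.1, -4.8, 3.7], [0.1, 0, 6]], [[-0.1, -4.8, 3.7], [0.1, 0, 6]]])

```text
clock: 47.42
eef_pos: [0.4506, -0.1938, 0.2523]
orientation: [0.836, 3.024, 0.004]
ft_force: [0.5, 0.1, 0.3]
grip_width: 0.293
```

```bash
python3 -c "
from h import *
im=shot('w30')"; python3 dial.py w30; python3 - <<'E'
from h import *
im=cv2.imread("pics/w30.png")[:,:,::-1].copy(); C=ld("w30")
o=rectify(im,C,(.4498,-.1951),.107,half=.06,n=600); o2=rectify(im,C,(.4498,-.1951),.0795,half=.04,n=600)
cv2.imwrite("pics/w30o.png",cv2.resize(np.hstack([o,o2]),(800,400))[:,:,::-1])
E
```

```text
drift 0.0003322217236878533
red [ 0.42276054 -0.16425542] 3054
line centroid [ 0.44458936 -0.18885633] dir 2.334982239985613 or -0.8066104136041802 3002
red ang 2.2905519988637435 ptr ang via centroid 2.266250377548175
```

View pics/w30o.png

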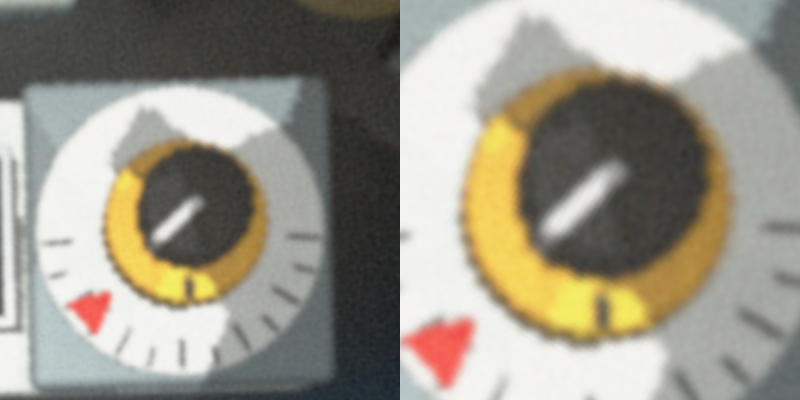

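View pics/w30.png

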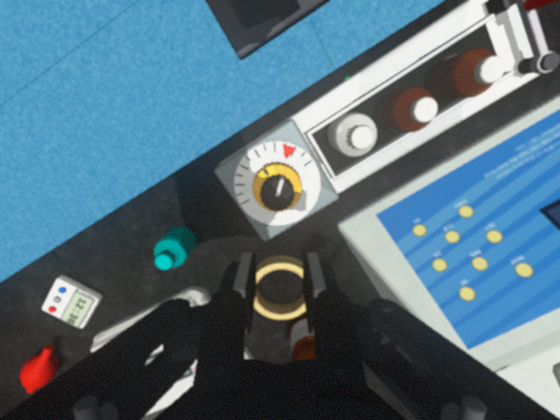

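```bash
python3 -c "
from h import *
s=ctrl.get_state();print(s['clock'],abs(s['dq']).max(),s['ft_force']);print(ctrl.finish_job())"
```

```text
47.475 0.003747458132381827 [-1.01705709  0.91042175  0.76556955]
the job is handed in; nothing more can be done
None
```

I handed the job in at 47.5 s with every step done. The simulator gives no verdict, so this rests on my own checks.

- **Knob:** I turned it about 1.88 rad clockwise onto the red mark while the ring was still loose. The final picture puts the pointer at 2.27 to 2.33 rad and the mark at about 2.29 rad.
- **Lock ring:** I then turned it clockwise to its stop. The first ring-mark measurement was inconclusive, between 0.015 and 0.16 rad off tight depending on how I fitted it. I gripped it again and it held firm at 1.1 N m, well above its 0.10 N m friction. The last close picture shows the mark pointing along -x.
- **Jars:** Only three were present, one white and two amber. All three stand upright in the trough, at about shaker y = -36, +25 and +86 mm. I left the turquoise look-alike alone.
- **Gate:** I led it by the pin to about 0 rad, where the force rose to 10.6 N against the stop. The pictures show the bar in its catch.
- **Bystanders:** The tool cup, timer and tape roll look unmoved. The arm was at rest above the dial, touching nothing.

One reading disagreed: a distant, shaded view gave a pointer angle up to 0.3 rad off the mark. I put that down to the shading, and the close view afterwards cleared it.

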